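# Dust off and load the watch-movement tray at the air station

## Task

Slide the empty tray from its mat to the middle of the white disc under the blow gun, squeeze the gun's trigger past its pressure point to full blast for a good second to clear the wells, and let go. Then load whatever movement holders there are, in this order, each let go before the next: red into well one, yellow two, green three, blue four (the well of a missing one stays empty); give the loaded tray a gentle puff of about a second, squeezing only as far as the pressure point since full blast would harm the movements. Finally slide the tray, never lifting it, back to the middle of its green mat with the holders seated and the trigger free, and leave the other things on the bench alone.

Things in the scene. Friction and masses are not known exactly. Their poses are not given: they have to be found in the camera images.
- tray: dark wooden tray, loose, 176 mm (its x) by 160 mm (its y) by 20 mm high, 0.45 kg; origin: middle of its underside. Four round wells 62 mm wide, 10 mm deep (floor 10 mm above the bench), in a 2 x 2 square of 80 mm pitch, lined grey, numbered by rows of 1, 2, 3, 4 white dots on the rim beside each well; slid about on the bench, not lifted
- aim (a point): middle (black dot) of the white paper disc, 236 mm across, flat on the bench under the blow gun's nozzle: where the tray's middle goes for blowing. Its frame is that of the air station: x points from the disc towards the gun's stand, y along the gun's handle (away from the barrel), z up. The stand is fixed to the bench but is placed differently each time
- nozzle (a point): tip of the brass nozzle tube, in the aim frame at x 120, y 0, z 124 mm, pointing down at the disc; the tube (10 mm thick) rises from there at 45 degrees to the barrel at x 165 to 240, y 0, z 160 mm (28 mm thick). The tray with loaded holders passes freely beneath
- handle_back (a point): point on the back face of the blue blow-gun handle, where the palm would lie, across from the trigger pad. The pistol gun is clamped on its side: its handle is a bar along the station's y (aim frame: x 206 to 232, y -10 to 130, z 145 to 175 mm). The steel column stands at x 330, y -30 mm, 221 mm high
- trigger_pad (a point): where the finger presses: middle of the front face (towards the disc) of the red trigger, 62 mm from its hinge. The trigger is a flat lever 8 mm thick, 24 mm high, 82 mm long, hinged upright near the barrel at x 187, y 20, z 160 mm (aim frame), in front of the handle; pressed, it swings towards the handle (+x of aim). Pad to handle back: 61 mm at rest, 51 at the pressure point, 39 fully squeezed
- stage1 (a joint): trigger's first stage: 0 released, 0.16 rad (10 mm at the pad) at the pressure point; soft spring, 1.5 to 3.5 N at the pad; springs back. From 0.08 rad gentle air flows
- stage2 (a joint): further turn of the trigger past the pressure point: 0 until then; needs 8 N at the pad to begin and 11.5 N at its stop of 0.20 rad (12 mm more at the pad); springs back. Above 0.14 rad is full blast; below 0.05 rad still gentle air
- mat: green mat with a grey middle, 260 mm (x) by 240 mm (y), flat on the bench (no height), with a white dot at its middle, the origin; place of the tray at the start and the end
- well1 (a point): middle of the floor of well one (1 white dot), at x 40, y 40, z 10 mm in the tray's frame; for the red holder
- well2 (a point): middle of the floor of well two (2 white dots), at x 40, y -40, z 10 mm in the tray's frame; for the yellow holder
- well3 (a point): middle of the floor of well three (3 white dots), at x -40, y 40, z 10 mm in the tray's frame; for the green holder
- well4 (a point): middle of the floor of well four (4 white dots), at x -40, y -40, z 10 mm in the tray's frame; for the blue holder
- holder_red: red movement holder, loose, may be absent: upright plastic cylinder 54 mm wide, 32 mm high, with a brass watch movement 43 mm wide on top (40 mm in all), 0.14 kg; origin: middle of its underside. In a well its lowest 10 mm are below the tray's top, so grip it above that. Belongs in well one
- holder_yellow: yellow movement holder, loose, may be absent: upright plastic cylinder 54 mm wide, 32 mm high, with a brass watch movement 43 mm wide on top (40 mm in all), 0.14 kg; origin: middle of its underside. In a well its lowest 10 mm are below the tray's top, so grip it above that. Belongs in well two
- holder_green: green movement holder, loose, may be absent: upright plastic cylinder 54 mm wide, 32 mm high, with a brass watch movement 43 mm wide on top (40 mm in all), 0.14 kg; origin: middle of its underside. In a well its lowest 10 mm are below the tray's top, so grip it above that. Belongs in well three
- holder_blue: blue movement holder, loose, may be absent: upright plastic cylinder 54 mm wide, 32 mm high, with a brass watch movement 43 mm wide on top (40 mm in all), 0.14 kg; origin: middle of its underside. In a well its lowest 10 mm are below the tray's top, so grip it above that. Belongs in well four
- screwdriver: orange screwdriver, 150 mm, on the bench; leave alone; origin at its underside
- tweezers: steel tweezers with blue grip, 120 mm, on the bench; leave alone; origin at its underside
- loupe: black eye loupe, 38 mm wide, 36 mm high, on the bench; leave alone; origin at its underside
- vial_a: glass vial with white cap, 30 mm wide, 65 mm high, standing, on the bench; leave alone; origin at its underside
- vial_b: second such vial, on the bench; leave alone; origin at its underside
- cushion: black round case cushion, 80 mm wide, 22 mm high, on the bench; leave alone; origin at its underside

How it is judged (in metres and radians):
On the way, in this order (a step that is already met when the one before it is completed fails the run):
1. the tray stands under the nozzle, its middle within 20 mm of the middle of the white paper disc (horizontal distance between tray and aim below 0.02 m), for 0.2 s.
2. full blast over the empty tray: trigger well into its second stage (stage2 above 0.14 rad) for 0.7 s, tray still on the disc (value of joint stage2 above 0.14 rad and horizontal distance between tray and aim below 0.02 m), for 0.7 s.
3. the red holder, if there is one, stands seated in well one, let go (horizontal distance between holder_red and well1 below 0.009 m and z of holder_red in the frame of tray between 0.005 and 0.015 m and angle between holder_red's own z axis and vertical below 0.12 rad and contact force between the fingers and holder_red below 0.5 N), for 0.2 s.
4. the yellow holder, if there is one, stands seated in well two, let go (horizontal distance between holder_yellow and well2 below 0.009 m and z of holder_yellow in the frame of tray between 0.005 and 0.015 m and angle between holder_yellow's own z axis and vertical below 0.12 rad and contact force between the fingers and holder_yellow below 0.5 N), for 0.2 s.
5. the green holder, if there is one, stands seated in well three, let go (horizontal distance between holder_green and well3 below 0.009 m and z of holder_green in the frame of tray between 0.005 and 0.015 m and angle between holder_green's own z axis and vertical below 0.12 rad and contact force between the fingers and holder_green below 0.5 N), for 0.2 s.
6. the blue holder, if there is one, stands seated in well four, let go (horizontal distance between holder_blue and well4 below 0.009 m and z of holder_blue in the frame of tray between 0.005 and 0.015 m and angle between holder_blue's own z axis and vertical below 0.12 rad and contact force between the fingers and holder_blue below 0.5 N), for 0.2 s.
7. gentle puff over the loaded tray: trigger squeezed to the pressure point (stage1 above 0.08 rad) but not beyond (stage2 below 0.05 rad) for 0.5 s, tray on the disc (value of joint stage1 above 0.08 rad and value of joint stage2 below 0.05 rad and horizontal distance between tray and aim below 0.02 m), for 0.5 s.
At the end, for the whole second after the job is handed in: every holder that is there stands seated in its own well (within 9 mm of the well's middle, bottom within 5 mm of the well's floor, tilt below 0.12 rad); the tray lies flat and at rest on the bench with its middle within 25 mm of the mat's middle; the trigger is released (both joints below 0.03 rad) (horizontal distance between holder_red and well1 below 0.009 m and z of holder_red in the frame of tray between 0.005 and 0.015 m and angle between each of holder_red, holder_yellow, holder_green, holder_blue's own z axis and vertical below 0.12 rad and horizontal distance between holder_yellow and well2 below 0.009 m and z of holder_yellow in the frame of tray between 0.005 and 0.015 m and horizontal distance between holder_green and well3 below 0.009 m and z of holder_green in the frame of tray between 0.005 and 0.015 m and horizontal distance between holder_blue and well4 below 0.009 m and z of holder_blue in the frame of tray between 0.005 and 0.015 m and horizontal distance between tray and mat below 0.025 m and height (world z) of tray below 0.004 m and angle between tray's own z axis and vertical below 0.05 rad and value of joint each of stage1, stage2 below 0.03 rad and linear speed of tray below 0.01 m/s); the robot touches nothing.
It fails at once if full blast (stage2 above 0.08 rad) while a movement holder is in the tray (value of joint stage2 above 0.08 rad and horizontal distance between any of holder_red, holder_yellow, holder_green, holder_blue and tray below 0.075 m).
It fails at once if the tray is lifted off the bench (slide it) (height (world z) of tray above 0.05 m).
It fails at once if a bystander (screwdriver, tweezers, loupe, vials, cushion) is knocked more than 40 mm away (distance of any of screwdriver, tweezers, loupe, vial_a, vial_b, cushion from where it was at the start of the episode above 0.04 m).
Of holder_red, holder_yellow, holder_green, holder_blue only 2 to 4 are there at a start; the rules pass over those that are not, and their reading is None.
At some moment in a run one of tray, holder_red, holder_yellow, holder_green, holder_blue may be knocked a few centimetres aside while the robot is not near it.
Once in a run the grip may slacken for a moment while it holds something.
It also fails if it takes over 210 s, if anything falls off the work surface, if the arm or the gripper's body presses on something with over 40 N, if the wrist force passes 120 N, or if a joint passes its speed limit or range.

## Robot

A 6-joint arm with a two-finger parallel gripper is mounted at the origin on the work surface. World frame = base frame: x ahead of the robot, y to its left, z up, the work surface at z = 0. Lengths are in mm, angles in rad, forces in N, time in s.
With the tool pointing down it reaches from about 400 to 925 mm from the base axis. Payload 12.5 kg.
Tool frame: the origin (TCP) lies where the fingers leave the gripper's body, on its centre line; the fingertips stand 78 mm ahead of it and the grasp point (between the pads) lies 59 mm ahead of it (env.tip_extent is the distance from the TCP to the fingertips, in mm); z points along the fingers, y is the direction in which the jaws open and shut (so a half turn about z gives the same grasp; the last joint's range is limited). The gripper opens to 95 mm and grips with 3 to 60 N. Pads are 20 mm wide; open, the fingers measure 119 mm over their backs; the gripper's body (75 mm by 180 mm) begins 59 mm behind the grasp point.
Start: joints at [1.171, 0.491, 1.559, -0, 1.092, -0.106], TCP at [180.975, 598.236, 292.261] pointing down, gripper open.
Joint ranges: [-3.1, 3.1], [-0.84, 2.19], [0.05, 2.79], [-1.13, 4.28], [0.06, 2.93], [-2.69, 2.69]. Speed limits (rad/s): [2.22, 2.22, 2.79, 3.14, 3.14, 3.14].

## Interface

Orientations are given as [roll, pitch, yaw] about the fixed x, y, z axes, in that order (R = Rz(yaw) Ry(pitch) Rx(roll)).
In Python, from cell import env gives the robot as it stands. The module is installed in compiled form; this text tells all that it offers.
- The arm moves only by the tool play_rows, never from a script. Its argument "targets" is a list of rows, each an object with "linear": the shift along the tool's x, y, z in mm, a list of three; "turn": the turn about the tool's z in rad. A call has 1 to 20 rows; each row is the pose to reach, as a shift and turn from the pose commanded when the call began, along the tool's axes at that moment; what a row does not reach only later rows make up. A row lasts 1/8 s, in which the tool goes at most 62.5 mm and 10.7 degrees, less where a joint would pass 70% of its speed; a pose out of reach is approached as far as the arm can. A call with a gripper value outside its range is refused whole. "hand" is the finger opening in mm, from 0 to 95.1, set as the call begins (left out, the last holds). The fingers move at their own pace and stop on an object; the grip force is fixed at half the most. Time passes only in rows, so rows that repeat a pose let the fingers close. It gives the time, the measured TCP pose, the force and the opening at its end, in the units of the state.
- env.state(): the state, without advancing time (a new reading comes with each control period).
- env.read_camera(name): name is "side" or "top" or "wrist"; returns (picture, depth): 400x640x3 uint8, red, green, blue; 400x640 float32, mm along the optical axis (not along the pixel's ray), 0 where there is no reading.
- env.camera_params(name): a dict with "fx", "fy", "cx", "cy" (pixels), "R" (3x3) and "t" (3): a world point X has camera coordinates R X + t. Camera axes: x right, y down, z forward; pixel columns grow to the right and rows downward; lengths in mm; the calibration is good to about 2 mm. The wrist camera is an equidistant fisheye: a pixel r from the principal point sees the ray r / f radians off the axis. A picture is of the moment at which its call begins: read the wrist's pose just before it. camera_params takes no time and is no camera call; for the wrist camera it gives the pose at the moment of the call.
- env.job_done(): hands the job in, once; it reports no verdict.
The state is a dict: "t": time; "joints": joint angles; "qvel": joint speeds; "tau": joint torques, N m; "eef_pos": TCP position; "tcp_rot": TCP orientation; "ft_force": force on the tool from outside, world axes, zero at the start; "moment": the same for the moment, N m; "opening": opening from 0.0 (shut) to 1.0 (fully open).
Only numpy, scipy, OpenCV 4.12 (cv2) and the standard library are available. Lean on these libraries where they do the work, as an engineer would, in place of code of your own. Each camera call takes 0.05 s, during which the arm holds its last target.

## Working session

There is one attempt and no reset: what is moved stays moved. The work goes in short steps, Python scripts to look and compute and a tool call to move; the robot and the scene stay as the last step left them, time stands still between calls to the robot, and variables do not carry over. Pictures are saved under pics/ and viewed, and the job is handed in when it is done.

Besides the shell and the picture viewer there is one more tool, called after ">>>" as a command line: name --argument value ..., lists and objects as JSON in quotes. play_rows: Moves the arm, as the interface text tells. Its arguments: {"type":"object","properties":{"targets":{"type":"array","items":{"type":"object","properties":{"linear":{"type":"array","items":{"type":"number"}},"turn":{"type":"number"}}}},"hand":{"type":"number"}},"required":["targets"]}

```bash
mkdir -p pics; ls; python3 - <<'E'
from cell import env
import cv2,numpy as np
print(env.state())
for n in ["top","side","wrist"]:
    p=env.camera_params(n); print(n,{k:np.round(v,3).tolist() for k,v in p.items()})
    im,d=env.read_camera(n); cv2.imwrite(f"pics/{n}0.png",im[:,:,::-1]); np.save(f"{n}0.npy",d)
E
```

```text
pics
{'t': 0.0, 'joints': array([ 1.17136751e+00,  4.91550633e-01,  1.55946314e+00, -1.52062490e-05,
        1.09171031e+00, -1.05577969e-01]), 'qvel': array([-0.00157652, -0.00128945, -0.00056738,  0.00033164, -0.00077868,
        0.00107368]), 'tau': array([-3.21597417e-04, -6.12654161e+01, -2.58187509e+01,  6.92765415e-02,
        4.82253497e-02, -7.85105476e-05]), 'eef_pos': array([180.9274717 , 598.06507331, 291.66253715]), 'tcp_rot': array([-3.14046611e+00, -1.05820411e-04,  2.84774876e+00]), 'ft_force': array([ 0.07218218, -0.39762422, -0.58624158]), 'moment': array([ 0.04712148, -0.01970553, -0.00856002]), 'opening': 0.9989983624980475}
top {'fx': 388.469, 'fy': 388.469, 'cx': 320.317, 'cy': 196.578, 'R': [[0.02, -1.0, 0.003], [-0.984, -0.02, -0.179], [0.179, 0.001, -0.984]], 't': [-9.877, 518.348, 1106.337]}
side {'fx': 446.423, 'fy': 446.423, 'cx': 311.772, 'cy': 201.306, 'R': [[-0.997, -0.079, -0.015], [-0.038, 0.629, -0.776], [0.071, -0.773, -0.63]], 't': [507.202, 100.163, 1097.504]}
wrist {'fx': 309.707, 'fy': 309.707, 'cx': 317.648, 'cy': 201.177, 'R': [[0.29, 0.957, -0.001], [0.916, -0.277, 0.29], [0.278, -0.085, -0.957]], 't': [-624.201, -33.267, 393.44]}
```

View pics/top0.png

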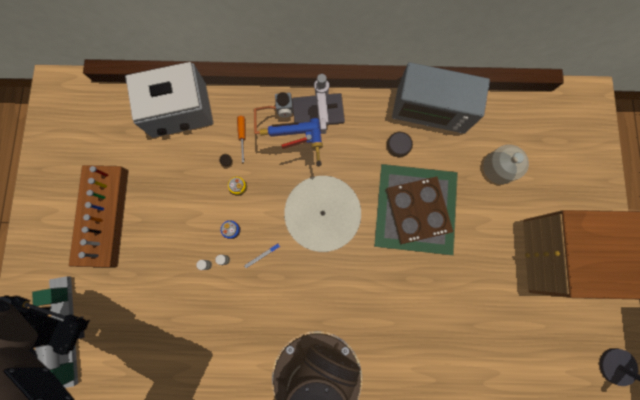

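View pics/side0.png

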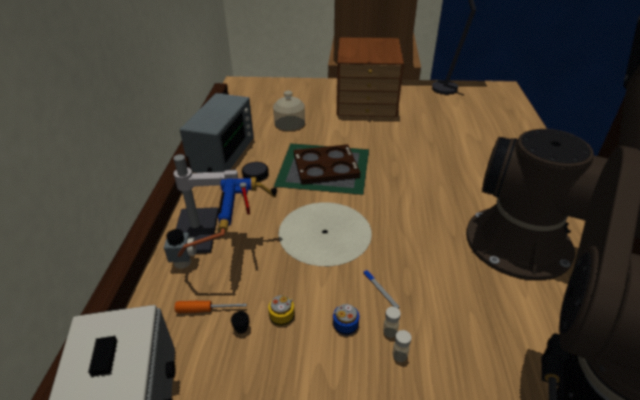

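View pics/wrist0.png

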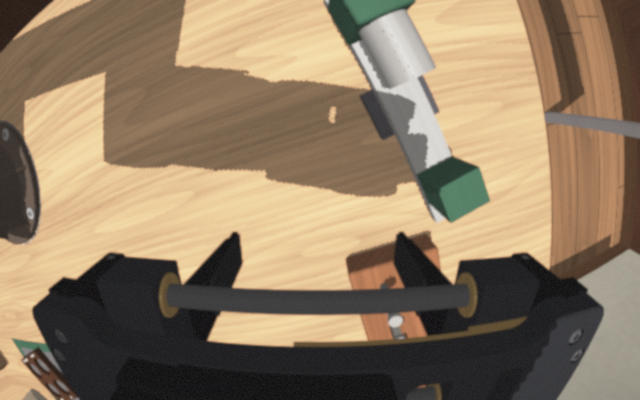

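```bash
cat > h.py <<'E'
import numpy as np,cv2
from cell import env
def cloud(name,d,p=None):
    p=p or env.camera_params(name)
    v,u=np.mgrid[0:400,0:640].astype(float)
    x=(u-p['cx'])/p['fx'];y=(v-p['cy'])/p['fy']
    P=np.stack([x*d,y*d,d],-1)-np.array(p['t'])
    return P@np.array(p['R'])   # R^T(P-t)
def pix(p,X):
    c=np.array(p['R'])@np.asarray(X,float)+p['t']
    return p['fx']*c[0]/c[2]+p['cx'],p['fy']*c[1]/c[2]+p['cy']
def at(p,u,v,z):
    r=np.array(p['R']).T@np.array([(u-p['cx'])/p['fx'],(v-p['cy'])/p['fy'],1.])
    o=-np.array(p['R']).T@np.array(p['t'])
    return o+r*(z-o[2])/r[2]
def grab(name,tag):
    im,d=env.read_camera(name); cv2.imwrite(f"pics/{tag}.png",im[:,:,::-1]); np.save(f"{tag}.npy",d); return im,d
def crop(im,x0,y0,x1,y1,s,tag):
    cv2.imwrite(f"pics/{tag}.png",cv2.resize(im[y0:y1,x0:x1],None,fx=s,fy=s,interpolation=cv2.INTER_CUBIC)[:,:,::-1])
E
python3 - <<'E'
from h import *
im=cv2.imread("pics/top0.png")[:,:,::-1]; d=np.load("top0.npy")
crop(im,200,70,480,270,2.8,"c1")
p=env.camera_params("top"); C=cloud("top",d,p)
for n,(u,v) in dict(disc=(323,213),yel=(237,186),blue=(230,229),tray=(420,210),mat=(417,209),hnd=(290,129)).items():
    print(n,C[v,u].round(1),at(p,u,v,0).round(1))
E
```

```text
disc [475.7  -8.4   1.4] [475.9  -8.5   0. ]
yel [546.6 251.1  40.7] [554.9 260.    0. ]
blue [417.2 264.1  40.7] [421.  273.5   0. ]
tray [ 489.6 -303.2   12. ] [ 491.4 -306.3    0. ]
mat [ 491.3 -292.3   19.6] [ 494.3 -297.2    0. ]
hnd [680.2  86.9 174.5] [744. 102.   0.]
```

View pics/c1.png

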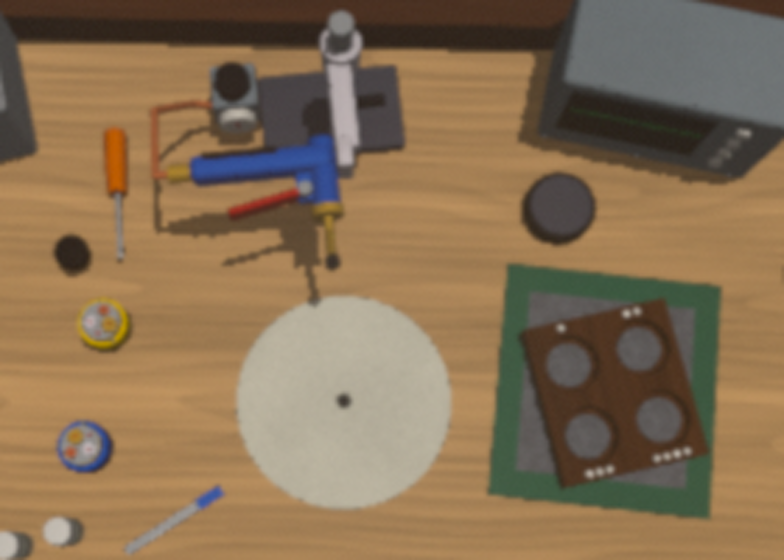

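```bash
cat > meas.py <<'E'
from h import *
def masks(im):
    hsv=cv2.cvtColor(im,cv2.COLOR_RGB2HSV); return hsv[...,0].astype(int),hsv[...,1].astype(int),hsv[...,2].astype(int)
def reproj(p,mask,z):
    vv,uu=np.nonzero(mask); r=np.stack([(uu-p['cx'])/p['fx'],(vv-p['cy'])/p['fy'],np.ones(len(uu))],-1)@np.array(p['R'])
    o=-np.array(p['R']).T@np.array(p['t']); return o+r*((z-o[2])/r[:,2])[:,None]
def tray(im,C,p,roi):
    # wells: grey circles ; rim brown
    x0,x1,y0,y1=roi
    H,S,V=masks(im)
    inb=(C[...,0]>x0)&(C[...,0]<x1)&(C[...,1]>y0)&(C[...,1]<y1)
    m=inb&(C[...,2]>13)&(C[...,2]<30)
    n,l,st,_=cv2.connectedComponentsWithStats(m.astype(np.uint8))
    i=1+np.argmax(st[1:,4]); m=(l==i)
    P=reproj(p,m,20)[:,:2].astype(np.float32)
    return cv2.minAreaRect(P),m
E
python3 - <<'E'
from meas import *
im=cv2.imread("pics/top0.png")[:,:,::-1].copy(); d=np.load("top0.npy")
p=env.camera_params("top"); C=cloud("top",d,p)
print("tray",tray(im,C,p,(350,620,-450,-170))[0])
H,S,V=masks(im)
inb=(C[...,0]>350)&(C[...,0]<640)&(C[...,1]>-460)&(C[...,1]<-120)
g=inb&(H>60)&(H<95)&(S>60)&(C[...,2]<12)
print("mat",cv2.minAreaRect(reproj(p,g,0)[:,:2].astype(np.float32)),g.sum())
w=(S<50)&(V>150)&(abs(C[...,2])<8)&(C[...,0]>320)&(C[...,0]<620)&(abs(C[...,1]+8)<150)
n,l,st,ce=cv2.connectedComponentsWithStats(w.astype(np.uint8)); i=1+np.argmax(st[1:,4]); print("disc",cv2.minEnclosingCircle(reproj(p,l==i,0)[:,:2].astype(np.float32)),ce[i],st[i])
b=(H>100)&(H<130)&(S>100)&(C[...,2]>100)
n,l,st,ce=cv2.connectedComponentsWithStats(b.astype(np.uint8)); i=1+np.argmax(st[1:,4])
print(st[i]);
P=reproj(p,l==i,172); print("handle",cv2.minAreaRect(P[:,:2].astype(np.float32)))
r=((H<8)|(H>172))&(S>120)&(C[...,2]>100)&(C[...,1]<300)
n,l,st,ce=cv2.connectedComponentsWithStats(r.astype(np.uint8)); i=1+np.argmax(st[1:,4])
P=reproj(p,l==i,172); print("trig",st[i],cv2.minAreaRect(P[:,:2].astype(np.float32)),C[l==i].mean(0))
for nm,(hl,hh) in dict(y=(20,35),b=(100,130)).items():
  m=(H>hl)&(H<hh)&(S>120)&(C[...,2]>15)&(C[...,2]<45)&(C[...,1]>150)&(C[...,1]<350)
  n,l,st,ce=cv2.connectedComponentsWithStats(m.astype(np.uint8)); i=1+np.argmax(st[1:,4]);
  print(nm,st[i],cv2.minEnclosingCircle(reproj(p,l==i,32)[:,:2].astype(np.float32)))
# above-bench objects mask for hidden holders
z=C[...,2]; m=(z>25)&(z<50)&(C[...,0]>250)&(C[...,0]<900)
n,l,st,ce=cv2.connectedComponentsWithStats(m.astype(np.uint8))
for i in range(1,n):
  if st[i,4]>40: print(st[i],C[l==i].mean(0).round(0))
E
```

```text
tray ((490.8370361328125, -299.1549377441406), (176.06887817382812, 161.77822875976562), 13.98306655883789)
mat ((496.29486083984375, -293.80126953125), (229.50177001953125, 249.7763214111328), 84.85350036621094) 1467
disc ((477.06201171875, -6.5880279541015625), 116.0525894165039) [322.27804432 213.34681289] [ 285  176   75   75 4377]
[269 118  51  24 554]
handle ((680.12353515625, 76.19142150878906), (65.77806854248047, 136.3973846435547), 1.2254506349563599)
trig [282 137  25  11  93] ((643.3067016601562, 75.39311218261719), (10.584975242614746, 68.52299499511719), 19.08320426940918) [644.51724517  75.62101704 168.9390124 ]
y [228 177  19  18 104] ((550.9246215820312, 254.08697509765625), 28.344247817993164)
b [227 223  12  15  36] ((415.2138671875, 262.88720703125), 23.453643798828125)
[ 86  74  40   6 149] [891. 688.  38.]
[189  77 128  50 561] [861. 247.  38.]
[327  79  74  27 289] [ 888. -136.   38.]
[489  83  72   6 259] [ 891. -635.   38.]
[393 107  77  25 223] [ 762. -338.   37.]
[160 126  20   9  55] [720. 466.  39.]
[486 150  26  33 140] [ 610. -523.   38.]
[219 154  13  12 121] [630. 293.  36.]
[ 79 165  26  25 148] [567. 693.  48.]
[  69  167   57  100 1865] [426. 643.  46.]
[228 177  18  17 247] [551. 254.  38.]
[525 217  13  77 394] [ 360. -617.   38.]
[221 220  18  19 260] [418. 267.  38.]
[ 49 276  22   9 139] [260. 741.  39.]
```

```bash
python3 - <<'E'
from meas import *
im=cv2.imread("pics/top0.png")[:,:,::-1].copy(); d=np.load("top0.npy")
p=env.camera_params("top"); C=cloud("top",d,p); H,S,V=masks(im)
b=(H>100)&(H<130)&(S>100)&(C[...,2]>100)
P=reproj(p,b,170); 
for yb in range(20,150,8):
    q=P[(P[:,1]>=yb)&(P[:,1]<yb+8)]
    if len(q): print(yb+4,len(q),q[:,0].min().round(1),q[:,0].max().round(1),q[:,0].mean().round(1))
q=P[(P[:,1]>50)&(P[:,1]<130)][:,:2]; print(cv2.fitLine(q.astype(np.float32),cv2.DIST_L2,0,.01,.01).ravel())
a0=np.array([476.5,-7.5])
for yaw in (0.0,.04,.08,.12,.16):
    c,s=np.cos(yaw),np.sin(yaw); f=lambda x,y:(a0+[c*x-s*y,s*x+c*y]).round(1)
    print(yaw,'noz',f(120,0),pix(p,[*f(120,0),124]),'hndend',f(219,130),f(219,0),'col',f(330,-30),pix(p,[*f(330,-30),221]),'pad',f(175,81))
E
```

```text
24 71 649.0 715.0 681.4
32 48 648.8 711.9 685.0
40 35 668.6 703.1 685.8
48 29 674.2 702.9 689.0
56 24 676.7 699.9 688.3
64 24 676.6 699.7 688.3
72 21 676.4 696.6 686.1
80 23 673.4 693.6 683.9
88 24 673.2 693.4 683.3
96 24 673.1 693.2 683.1
104 21 672.9 690.2 681.5
112 23 669.9 690.0 680.4
120 23 669.7 689.8 679.3
128 21 669.5 686.8 678.1
136 23 666.5 689.4 678.0
144 14 669.2 686.4 677.8
[ 1.4561866e-01 -9.8934078e-01  6.8349402e+02  8.8775871e+01]
0.0 noz [596.5  -7.5] (np.float64(323.8994708474328), np.float64(164.37660125459567)) hndend [695.5 122.5] [695.5  -7.5] col [806.5 -37.5] (np.float64(337.08313166108604), np.float64(78.59475471713462)) pad [651.5  73.5]
0.04 noz [596.4  -2.7] (np.float64(322.1898436170955), np.float64(164.3762809209567)) hndend [690.1 131.2] [695.3   1.3] col [807.4 -24.3] (np.float64(332.12482339718224), np.float64(78.18007607928108)) pad [648.1  80.4]
0.08 noz [596.1   2.1] (np.float64(320.47873494662514), np.float64(164.44496937315546)) hndend [684.4 139.6] [694.8  10. ] col [807.8 -11. ] (np.float64(327.1273602766977), np.float64(77.93943415821688)) pad [644.5  87.2]
0.12 noz [595.6   6.9] (np.float64(318.7659764750485), np.float64(164.5826827232133)) hndend [678.4 147.8] [693.9  18.7] col [807.7   2.2] (np.float64(322.16463896318913), np.float64(77.87424156986938)) pad [640.5  93.9]
0.16 noz [595.   11.6] (np.float64(317.0877857880657), np.float64(164.75565921017215)) hndend [672.  155.7] [692.7  27.4] col [807.1  15.5] (np.float64(317.1601832562652), np.float64(77.98296727504788)) pad [636.4 100.3]
```

```bash
cat > plan.py <<'E'
import sys,numpy as np
from cell import env
# usage: plan.py x y z yaw [x y z yaw ...]: shifts from current measured pose
s=env.state(); P=s['eef_pos']; rr,pp,y=s['tcp_rot']
print('t',round(s['t'],2),'pos',P.round(1),'rpy',s['tcp_rot'].round(4),'F',s['ft_force'].round(1),'open',round(95.1*s['opening'],1))
from scipy.spatial.transform import Rotation as Ro
R=Ro.from_euler('z',y)*Ro.from_euler('x',np.pi)
a=list(map(float,sys.argv[1:])); 
for i in range(0,len(a),4):
    w=np.array(a[i:i+3])-P; w=R.inv().apply(w); tu=-(a[i+3]-y); tu=(tu+np.pi)%(2*np.pi)-np.pi
    print('lin',w.round(1).tolist(),'turn',round(tu,3),'rows',round(max(np.linalg.norm(w)/62.5,abs(tu)/.187),1))
E
python3 plan.py 450 120 292 1.815 481.2 -260.4 292 1.815 481.2 -260.4 150 1.815
```

```text
t 0.15 pos [180.9 598.1 291.8] rpy [-3.1408e+00 -1.0000e-04  2.8478e+00] F [ 0.3 -0.4 -0. ] open 95.0
lin [-396.0, -379.7, -0.2] turn 1.033 rows 8.8
lin [-536.0, -734.8, -0.2] turn 1.033 rows 14.6
lin [-536.0, -734.8, 141.8] turn 1.033 rows 14.7
```

>>> play_rows --targets '[{"linear": [-100,-95,0],"turn": 0.18},{"linear": [-200,-190,0],"turn": 0.36},{"linear": [-300,-285,0],"turn": 0.54},{"linear": [-396,-380,0],"turn": 0.72},{"linear": [-396,-380,0],"turn": 0.9},{"linear": [-396,-380,0],"turn": 1.033},{"linear": [-396,-380,0],"turn": 1.033},{"linear": [-396,-380,0],"turn": 1.033},{"linear": [-396,-380,0],"turn": 1.033},{"linear": [-420,-440,0],"turn": 1.033},{"linear": [-443,-498,0],"turn": 1.033},{"linear": [-466,-557,0],"turn": 1.033},{"linear": [-490,-616,0],"turn": 1.033},{"linear": [-513,-676,0],"turn": 1.033},{"linear": [-536,-735,30],"turn": 1.033},{"linear": [-536,-735,60],"turn": 1.033},{"linear": [-536,-735,60],"turn": 1.033},{"linear": [-536,-735,60],"turn": 1.033}]' --hand 40

```text
t: 2.4
eef_pos: [481.4, -259.9, 233.2]
tcp_rot: [3.141, 0.0, 1.815]
ft_force: [1.2, -1.0, -0.3]
opening: 0.419
```

```bash
python3 - <<'E'
from meas import *
im,d=grab("top","t1"); grab("wrist","w1")
crop(im,0,70,640,400,1.25,"t1c")
p=env.camera_params("top");print(env.state()['t'],env.state()['eef_pos'],env.state()['tcp_rot'])
E
```

```text
2.5 [ 481.6056668  -259.75081025  233.65745686] [3.14022978e+00 1.34413508e-03 1.81602841e+00]
```

View pics/t1c.png

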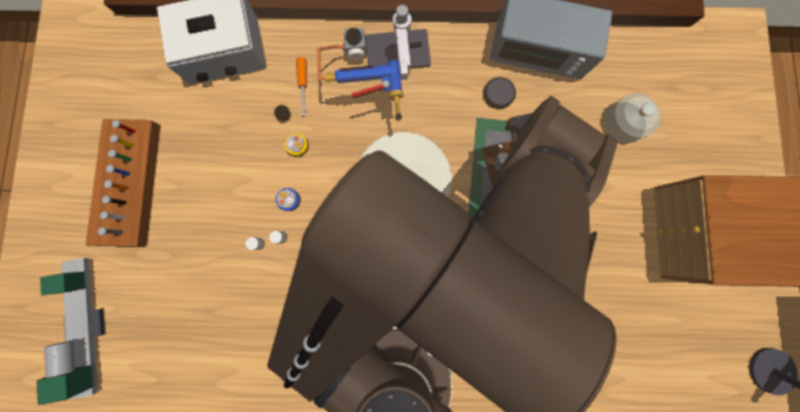

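View pics/w1.png

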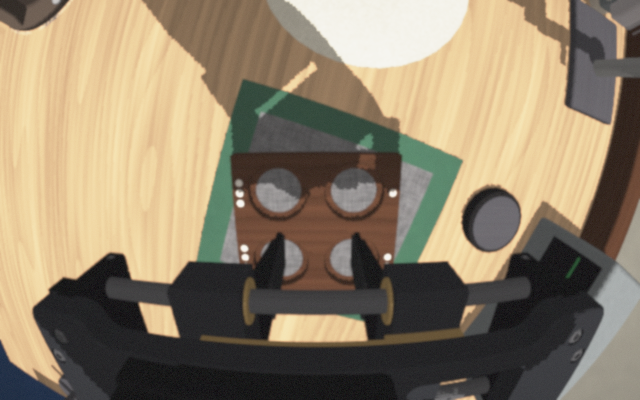

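```bash
cat >> h.py <<'E'
def wpix(p,X):
    c=np.array(p['R'])@np.asarray(X,float)+p['t']; th=np.arctan2(np.hypot(c[0],c[1]),c[2]); ph=np.arctan2(c[1],c[0])
    return np.array([p['fx']*th*np.cos(ph)+p['cx'],p['fy']*th*np.sin(ph)+p['cy']])
def wat(p,u,v,z):
    x=(u-p['cx'])/p['fx'];y=(v-p['cy'])/p['fy'];th=np.hypot(x,y);
    r=np.array([np.sin(th)*x/th,np.sin(th)*y/th,np.cos(th)]); r=np.array(p['R']).T@r
    o=-np.array(p['R']).T@np.array(p['t']); return o+r*(z-o[2])/r[2]
E
python3 - <<'E'
from h import *
p=env.camera_params("wrist"); im=cv2.imread("pics/w1.png")
T=np.array([490.8,-299.2]);c,s=np.cos(.244),np.sin(.244)
f=lambda x,y,z:[T[0]+c*x-s*y,T[1]+s*x+c*y,z]
for x,y in [(88,80),(-88,80),(88,-80),(-88,-80)]:
    u=wpix(p,f(x,y,20)); cv2.circle(im,tuple(u.astype(int)),3,(0,255,255),1)
for x,y in [(40,40),(40,-40),(-40,40),(-40,-40)]:
  for a in np.linspace(0,6.28,40):
    u=wpix(p,f(x+31*np.cos(a),y+31*np.sin(a),20)); cv2.circle(im,tuple(u.astype(int)),1,(255,255,0),-1)
cv2.imwrite("pics/w1o.png",im[100:330,130:530].repeat(2,0).repeat(2,1))
E
```

```text
(no output)
```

View pics/w1o.png

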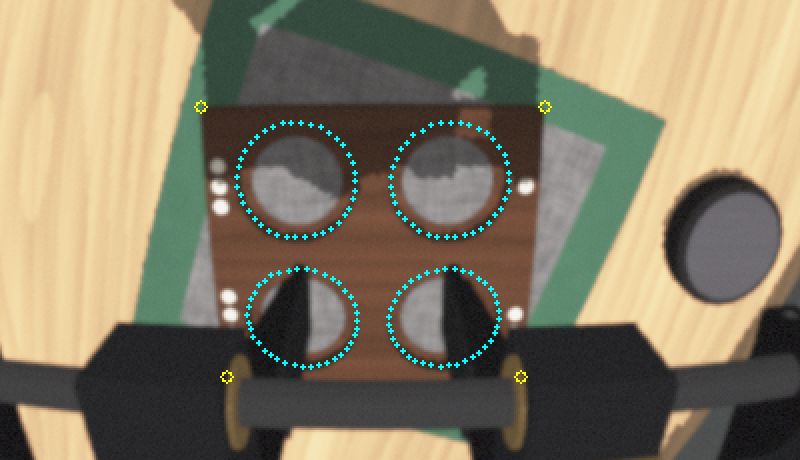

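```bash
cat >> h.py <<'E'
def wcloud(p,d):
    v,u=np.mgrid[0:400,0:640].astype(float); x=(u-p['cx'])/p['fx'];y=(v-p['cy'])/p['fy'];th=np.hypot(x,y)+1e-9
    r=np.stack([np.tan(th)*x/th,np.tan(th)*y/th,np.ones_like(x)],-1)*d[...,None]
    return (r-np.array(p['t']))@np.array(p['R'])
E
python3 - <<'E'
from h import *
p=env.camera_params("wrist"); d=np.load("w1.npy"); C=wcloud(p,d)
T=np.array([490.8,-299.2]);c,s=np.cos(.244),np.sin(.244)
q=C[...,:2]-T; X=c*q[...,0]+s*q[...,1]; Y=-s*q[...,0]+c*q[...,1]
v=190
for u in range(225,410,4): print(u,X[v,u].round(0),Y[v,u].round(0),C[v,u,2].round(1))
E
```

```text
225 -103.0 36.0 1.4
229 -98.0 36.0 1.8
233 -88.0 41.0 20.8
237 -83.0 41.0 21.0
241 -79.0 42.0 22.7
245 -75.0 41.0 21.5
249 -71.0 40.0 17.9
253 -68.0 39.0 11.0
257 -64.0 39.0 11.5
261 -59.0 39.0 11.6
265 -55.0 39.0 12.2
269 -51.0 39.0 11.8
273 -46.0 39.0 11.7
277 -42.0 39.0 12.3
281 -38.0 39.0 12.9
285 -34.0 39.0 11.4
289 -29.0 39.0 13.5
293 -25.0 38.0 11.3
297 -21.0 38.0 11.4
301 -17.0 39.0 13.3
305 -12.0 38.0 11.2
309 -8.0 41.0 21.6
313 -4.0 41.0 20.9
317 0.0 41.0 20.9
321 4.0 42.0 23.1
325 9.0 39.0 11.9
329 13.0 39.0 12.7
333 17.0 39.0 12.2
337 21.0 39.0 11.6
341 25.0 39.0 13.3
345 30.0 39.0 12.4
349 34.0 38.0 11.0
353 38.0 39.0 11.8
357 43.0 38.0 10.6
361 47.0 39.0 11.3
365 51.0 39.0 12.3
369 56.0 38.0 10.2
373 60.0 39.0 11.1
377 64.0 39.0 11.4
381 69.0 39.0 11.9
385 71.0 41.0 21.2
389 75.0 41.0 21.6
393 80.0 41.0 20.9
397 84.0 41.0 20.8
401 94.0 36.0 2.4
405 98.0 36.0 2.2
409 103.0 36.0 1.8
```

>>> play_rows --targets '[{"linear": [0,0,50],"turn": 0},{"linear": [0,0,95],"turn": 0},{"linear": [0,0,120],"turn": 0},{"linear": [0,0,135],"turn": 0},{"linear": [0,0,142],"turn": 0},{"linear": [0,0,142],"turn": 0},{"linear": [0,0,142],"turn": 0}]' --hand 40

```text
t: 3.38
eef_pos: [481.5, -260.6, 91.1]
tcp_rot: [3.141, 0.001, 1.815]
ft_force: [0.2, 0.3, -0.1]
opening: 0.422
```

>>> play_rows --targets '[{"linear": [0,0,0],"turn": 0},{"linear": [0,0,0],"turn": 0},{"linear": [0,0,0],"turn": 0},{"linear": [0,0,0],"turn": 0}]' --hand 5

```text
t: 3.88
eef_pos: [481.0, -260.4, 90.4]
tcp_rot: [-3.141, -0.0, 1.815]
ft_force: [-1.8, 1.6, 4.2]
opening: 0.196
```

```bash
python3 plan.py; python3 - <<'E'
from h import *
im,d=grab("side","s2"); crop(im,130,80,450,290,2.4,"s2c")
E
```

```text
t 3.88 pos [ 481.  -260.4   90.4] rpy [-3.1414e+00 -3.0000e-04  1.8148e+00] F [-1.8  1.6  4.2] open 18.7
```

View pics/s2c.png

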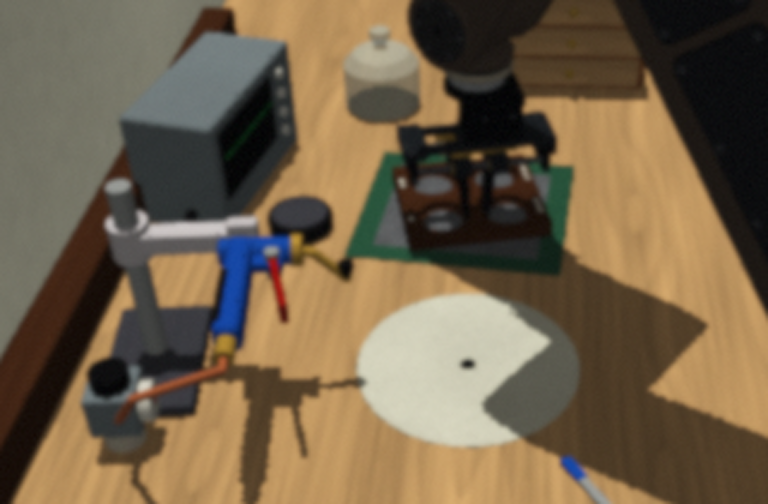

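>>> play_rows --targets '[{"linear": [5,1,0],"turn": 0},{"linear": [15,3,0],"turn": 0},{"linear": [30,6,0],"turn": 0},{"linear": [48,9.5,0],"turn": 0},{"linear": [66,13,0],"turn": 0},{"linear": [84,16.6,0],"turn": 0},{"linear": [102,20.2,0],"turn": 0},{"linear": [120,23.7,0],"turn": 0},{"linear": [138,27.3,0],"turn": 0},{"linear": [156,30.9,0],"turn": 0},{"linear": [174,34.4,0],"turn": 0},{"linear": [192,38,0],"turn": 0},{"linear": [210,41.6,0],"turn": 0},{"linear": [228,45.1,0],"turn": 0},{"linear": [246,48.7,0],"turn": 0},{"linear": [262,51.9,0],"turn": 0},{"linear": [275,54.4,0],"turn": 0},{"linear": [283,56,0],"turn": 0},{"linear": [286.5,56.7,0],"turn": 0},{"linear": [286.5,56.7,0],"turn": 0}]'

```text
t: 6.42
eef_pos: [466.2, 32.5, 90.3]
tcp_rot: [-3.141, -0.001, 1.815]
ft_force: [0.2, 2.7, 6.3]
opening: 0.195
```

```bash
python3 plan.py; python3 - <<'E'
from h import *
im,d=grab("side","s3"); crop(im,130,80,450,290,2.4,"s3c")
grab("wrist","w3")
E
```

```text
t 6.42 pos [466.2  32.5  90.3] rpy [-3.1410e+00 -6.0000e-04  1.8154e+00] F [0.2 2.7 6.3] open 18.6
```

View pics/s3c.png

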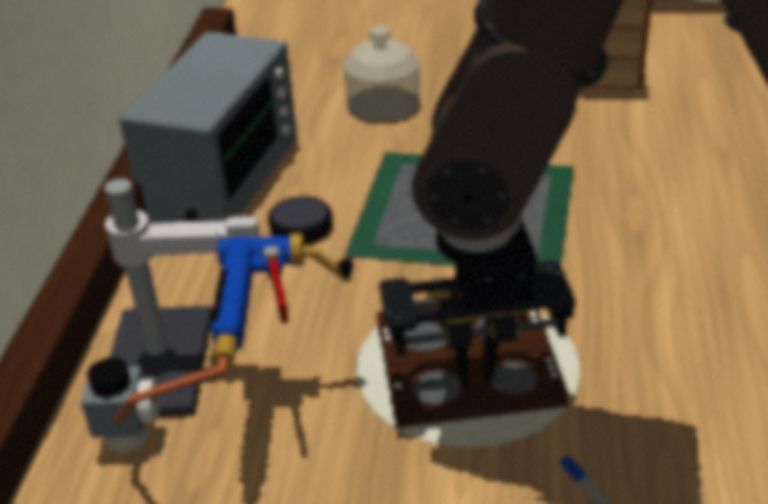

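View pics/w3.png

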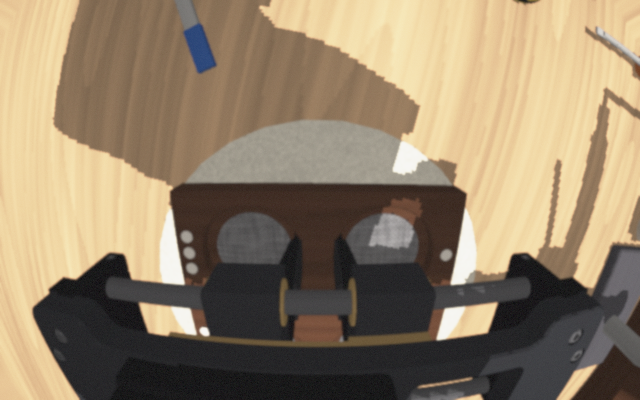

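>>> play_rows --targets '[{"linear": [0,0,0],"turn": 0},{"linear": [0,0,0],"turn": 0},{"linear": [0,0,0],"turn": 0},{"linear": [0,0,-30],"turn": 0},{"linear": [0,0,-80],"turn": 0},{"linear": [0,0,-140],"turn": 0},{"linear": [0,0,-200],"turn": 0},{"linear": [0,0,-240],"turn": 0},{"linear": [0,0,-240],"turn": 0}]' --hand 40

```text
t: 7.65
eef_pos: [467.2, 31.3, 332.7]
tcp_rot: [3.137, 0.001, 1.815]
ft_force: [0.4, -0.6, 0.0]
opening: 0.425
```

```bash
python3 plan.py 671.2 98.6 330 1.69
```

```text
t 7.65 pos [467.2  31.3 332.7] rpy [3.1367e+00 1.4000e-03 1.8148e+00] F [ 0.4 -0.6  0. ] open 40.5
lin [16.0, 214.2, 2.7] turn 0.125 rows 3.4
```

>>> play_rows --targets '[{"linear": [4,53,2],"turn": 0.03},{"linear": [8,107,2],"turn": 0.06},{"linear": [12,160,2],"turn": 0.09},{"linear": [16,214,2],"turn": 0.125},{"linear": [16,214,2],"turn": 0.125},{"linear": [16,214,2],"turn": 0.125},{"linear": [16,214,2],"turn": 0.125}]' --hand 95

```text
t: 8.52
eef_pos: [669.9, 98.1, 328.1]
tcp_rot: [-3.141, -0.0, 1.69]
ft_force: [0.1, -0.0, -1.0]
opening: 0.999
```

```bash
python3 plan.py; python3 - <<'E'
from h import *
im,d=grab("wrist","w4"); im,d=grab("side","s4"); crop(im,100,80,450,330,2.2,"s4c"); grab("top","t4")
E
```

```text
t 8.53 pos [669.9  98.1 328.1] rpy [-3.1410e+00 -1.0000e-04  1.6897e+00] F [ 0.1 -0.  -1. ] open 95.0
```

View pics/w4.png

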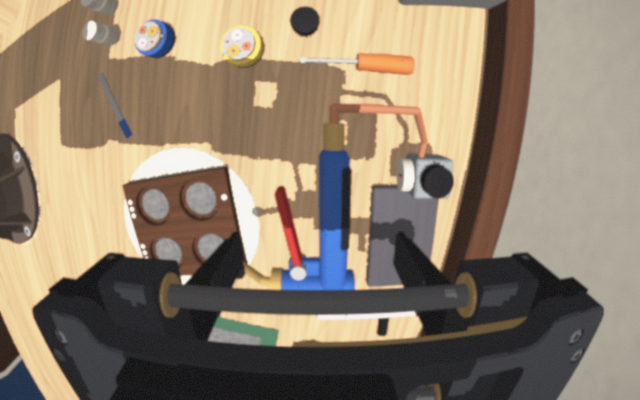

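View pics/s4c.png

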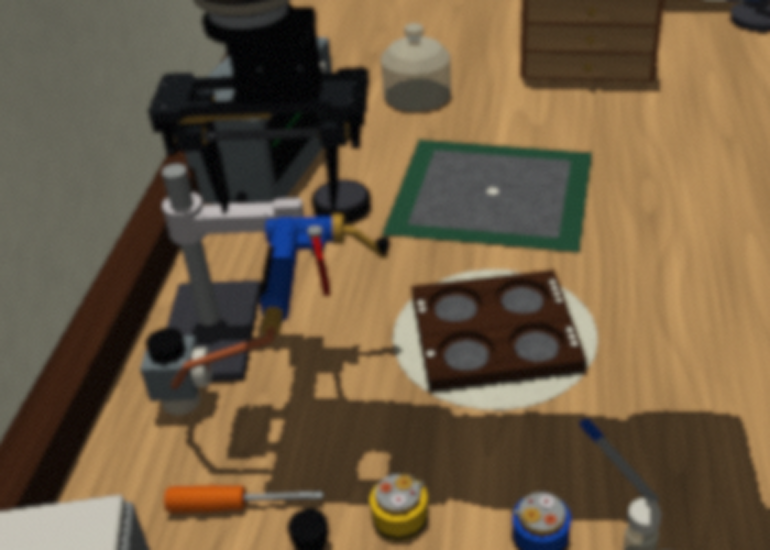

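View pics/t4.png

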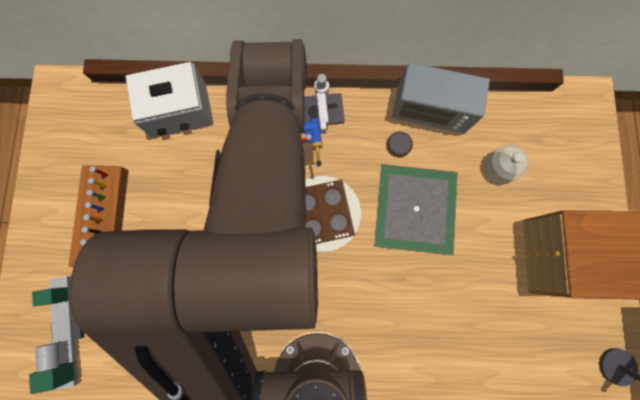

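```bash
python3 - <<'E'
from meas import *
p=env.camera_params("wrist"); d=np.load("w4.npy"); im=cv2.imread("pics/w4.png")[:,:,::-1].copy(); C=wcloud(p,d); H,S,V=masks(im)
a0=np.array([476.5,-7.5]);c,s=np.cos(.12),np.sin(.12)
q=C[...,:2]-a0; A=np.stack([c*q[...,0]+s*q[...,1],-s*q[...,0]+c*q[...,1],C[...,2]],-1)
b=(H>100)&(H<130)&(S>100)&(A[...,2]>165)&(A[...,0]>180)&(A[...,0]<260)
r=((H<8)|(H>172))&(S>120)&(A[...,2]>160)&(A[...,0]>140)&(A[...,1]<150)
for nm,m in (("handle",b),("trig",r)):
  for y in range(20,140,10):
    k=m&(A[...,1]>=y)&(A[...,1]<y+10)
    if k.sum()>3: print(nm,y+5,np.percentile(A[k],[2,50,98],axis=0)[:,[0,2]].round(1).tolist())
m=(C[...,2]>14)&(C[...,2]<28)&(abs(q[...,0])<130)&(abs(q[...,1])<130)
n,l,st,_=cv2.connectedComponentsWithStats(m.astype(np.uint8)); i=1+np.argmax(st[1:,4])
print("tray",cv2.minAreaRect(C[l==i][:,:2].astype(np.float32)))
# mat dot top
p=env.camera_params("top"); im=cv2.imread("pics/t4.png"); g=cv2.cvtColor(im,cv2.COLOR_BGR2GRAY).astype(float)[200:218,408:426]; g=np.clip(g-150,0,None); v,u=np.mgrid[200:218,408:426]
print("mat",at(p,(u*g).sum()/g.sum(),(v*g).sum()/g.sum(),0).round(1))
im=cv2.imread("pics/top0.png"); g=cv2.cvtColor(im,cv2.COLOR_BGR2GRAY).astype(float)[208:219,317:329]; g=np.clip(150-g,0,None); v,u=np.mgrid[208:219,317:329]
print("aim",at(p,(u*g).sum()/g.sum(),(v*g).sum()/g.sum(),0).round(1))
p=env.camera_params("side"); im=cv2.imread("pics/side0.png"); g=cv2.cvtColor(im,cv2.COLOR_BGR2GRAY).astype(float)[225:238,318:332]; g=np.clip(140-g,0,None); v,u=np.mgrid[225:238,318:332]
print("aim side",at(p,(u*g).sum()/g.sum(),(v*g).sum()/g.sum(),0).round(1))
im=cv2.imread("pics/s4.png"); print("mat side",at(p,492/2.2+100,190/2.2+80,0).round(1))
E
```

```text
handle 25 [[191.6, 165.6], [210.9, 175.3], [229.9, 178.0]]
handle 35 [[207.3, 171.8], [218.7, 176.5], [229.6, 178.2]]
handle 45 [[208.1, 174.0], [217.8, 176.7], [228.6, 178.4]]
handle 55 [[208.1, 174.4], [216.6, 176.8], [225.4, 177.9]]
handle 65 [[207.2, 171.9], [216.5, 176.7], [225.1, 178.3]]
handle 75 [[207.2, 171.9], [216.4, 176.8], [224.9, 178.1]]
handle 85 [[207.2, 172.2], [216.3, 176.6], [224.7, 178.2]]
handle 95 [[207.2, 172.3], [216.2, 176.7], [225.3, 178.3]]
handle 105 [[207.2, 172.4], [216.1, 176.8], [225.1, 178.5]]
handle 115 [[195.5, 172.8], [214.5, 176.9], [227.5, 343.5]]
handle 125 [[207.3, 170.2], [217.7, 175.6], [229.0, 178.0]]
trig 25 [[180.0, 163.2], [185.5, 173.3], [189.0, 174.8]]
trig 35 [[181.0, 162.6], [185.6, 173.3], [188.9, 174.8]]
trig 45 [[178.7, 162.4], [183.4, 173.2], [187.1, 174.7]]
trig 55 [[176.6, 161.8], [181.3, 173.2], [184.6, 174.9]]
trig 65 [[175.1, 163.0], [179.5, 173.1], [183.0, 174.8]]
trig 75 [[173.1, 162.0], [177.4, 173.1], [180.4, 174.9]]
trig 85 [[170.9, 160.8], [175.8, 173.1], [178.9, 175.1]]
trig 95 [[170.3, 160.7], [173.5, 172.9], [176.2, 175.0]]
tray ((476.37750244140625, -7.072013854980469), (177.87066650390625, 160.6619110107422), 13.504124641418457)
mat [ 496.5 -294.7    0. ]
aim [476.8  -6.4   0. ]
aim side [477.   -9.1   0. ]
mat side [ 496.1 -298.7    0. ]
```

>>> play_rows --targets '[{"linear": [0,2,30],"turn": 0},{"linear": [0,2,60],"turn": 0},{"linear": [0,2,85],"turn": 0},{"linear": [0,2,100],"turn": 0},{"linear": [0,2,109],"turn": 0},{"linear": [0,2,109],"turn": 0},{"linear": [0,2,109],"turn": 0}]' --hand 95

```text
t: 9.55
eef_pos: [673.0, 98.7, 220.1]
tcp_rot: [3.14, -0.0, 1.69]
ft_force: [0.1, 0.3, -0.5]
opening: 0.999
```

```bash
python3 plan.py; python3 - <<'E'
from h import *
im,d=grab("wrist","w5"); im,d=grab("side","s5"); crop(im,130,100,330,250,3.5,"s5c")
E
```

```text
t 9.55 pos [673.   98.7 220.1] rpy [ 3.1403 -0.      1.6898] F [ 0.1  0.3 -0.5] open 95.0
```

View pics/w5.png

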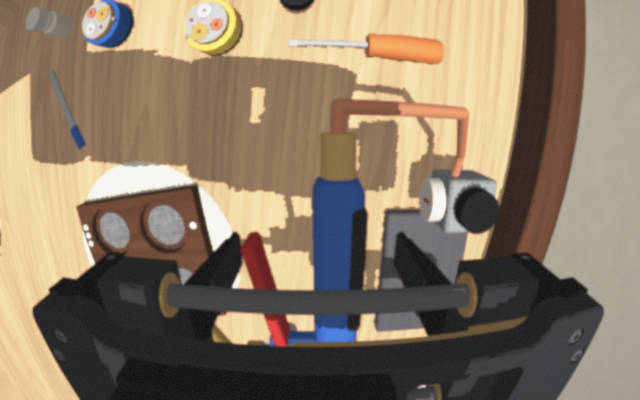

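View pics/s5c.png

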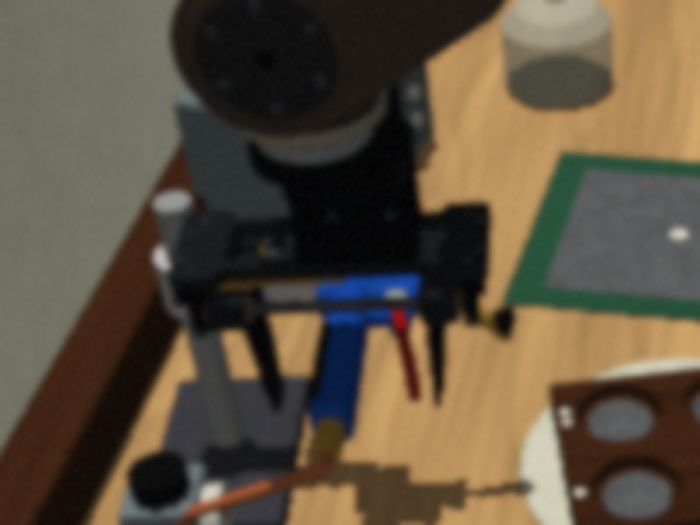

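>>> play_rows --targets '[{"linear": [0,2,0],"turn": 0},{"linear": [0,4,0],"turn": 0},{"linear": [0,5.5,0],"turn": 0},{"linear": [0,5.5,0],"turn": 0},{"linear": [0,5.5,0],"turn": 0},{"linear": [0,5.5,0],"turn": 0}]' --hand 30

```text
t: 10.4
eef_pos: [676.4, 99.6, 218.6]
tcp_rot: [-3.136, -0.001, 1.69]
ft_force: [0.6, 3.1, -0.6]
opening: 0.425
```

>>> play_rows --targets '[{"linear": [0,0,0],"turn": 0},{"linear": [0,0,0],"turn": 0},{"linear": [0,0,0],"turn": 0},{"linear": [0,0,0],"turn": 0},{"linear": [0,0,0],"turn": 0},{"linear": [0,0,0],"turn": 0},{"linear": [0,0,0],"turn": 0},{"linear": [0,0,0],"turn": 0}]'

```text
t: 11.4
eef_pos: [677.2, 99.6, 218.6]
tcp_rot: [-3.138, -0.001, 1.69]
ft_force: [-8.1, 3.0, -0.2]
opening: 0.405
```

```bash
python3 plan.py; python3 - <<'E'
from h import *
im,d=grab("wrist","w6"); im,d=grab("side","s6"); crop(im,130,100,330,250,3.5,"s6c")
E
```

```text
t 11.4 pos [677.2  99.6 218.6] rpy [-3.1383e+00 -8.0000e-04  1.6898e+00] F [-8.1  3.  -0.2] open 38.5
```

View pics/w6.png

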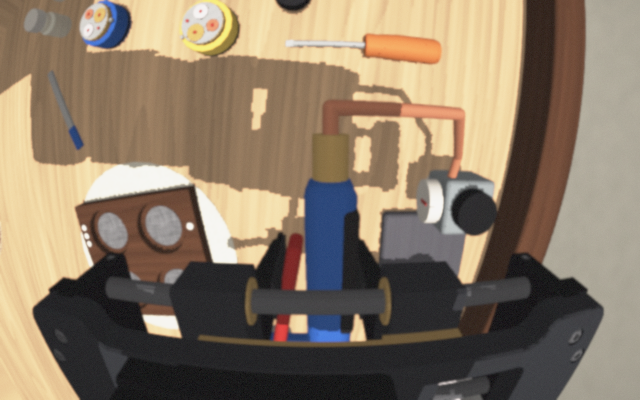

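View pics/s6c.png

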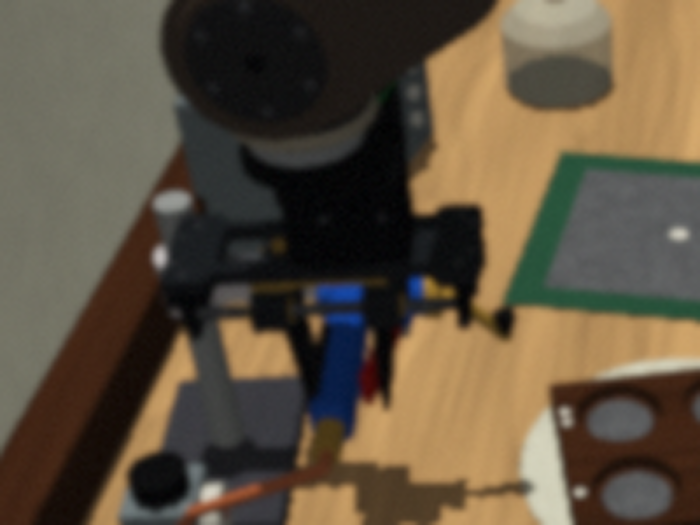

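>>> play_rows --targets '[{"linear": [0,0,0],"turn": 0},{"linear": [0,0,0],"turn": 0},{"linear": [0,0,0],"turn": 0},{"linear": [0,0,0],"turn": 0},{"linear": [0,0,0],"turn": 0},{"linear": [0,0,0],"turn": 0},{"linear": [0,0,0],"turn": 0},{"linear": [0,0,0],"turn": 0}]'

```text
t: 12.5
eef_pos: [677.2, 99.7, 218.6]
tcp_rot: [-3.138, -0.001, 1.69]
ft_force: [-7.4, 2.1, -0.3]
opening: 0.408
```

>>> play_rows --targets '[{"linear": [0,0,0],"turn": 0},{"linear": [0,-2,0],"turn": 0},{"linear": [0,-4,0],"turn": 0},{"linear": [0,-6,0],"turn": 0},{"linear": [0,-6,0],"turn": 0},{"linear": [0,-6,0],"turn": 0},{"linear": [0,-6,-20],"turn": 0},{"linear": [0,-6,-60],"turn": 0},{"linear": [0,-6,-100],"turn": 0},{"linear": [0,-6,-120],"turn": 0},{"linear": [0,-6,-120],"turn": 0}]' --hand 95

```text
t: 13.88
eef_pos: [672.6, 98.7, 340.7]
tcp_rot: [3.138, 0.0, 1.69]
ft_force: [0.2, -1.1, -0.7]
opening: 1.0
```

```bash
cat > hold.py <<'E'
from meas import *
import sys
im,d=grab("top",sys.argv[1]); p=env.camera_params("top"); C=cloud("top",d,p); H,S,V=masks(im)
for nm,(hl,hh) in dict(y=(20,35),b=(100,130)).items():
  m=(H>hl)&(H<hh)&(S>100)&(C[...,2]>15)&(C[...,2]<60)
  n,l,st,ce=cv2.connectedComponentsWithStats(m.astype(np.uint8))
  for i in range(1,n):
    if st[i,4]>=15:
      c0=C[l==i].mean(0)
      k=(C[...,2]>25)&(C[...,2]<60)&(np.hypot(C[...,0]-c0[0],C[...,1]-c0[1])<45)
      P=reproj(p,k,38)
      print(nm,st[i,4],c0.round(1),'blob',k.sum(),C[k].mean(0).round(1),cv2.minEnclosingCircle(P[:,:2].astype(np.float32)))
E
python3 plan.py; python3 hold.py t7
```

```text
t 13.88 pos [672.6  98.7 340.7] rpy [3.1382e+00 1.0000e-04 1.6898e+00] F [ 0.2 -1.1 -0.7] open 95.1
```

```bash
python3 plan.py 551 254 240 3.1416
```

```text
t 13.93 pos [672.3  98.7 339.2] rpy [ 3.1407e+00 -1.0000e-04  1.6898e+00] F [-0.4  0.6 -0.4] open 94.9
lin [168.6, -102.0, 99.2] turn -1.452 rows 7.8
```

>>> play_rows --targets '[{"linear": [21,-13,0],"turn": -0.18},{"linear": [42,-26,0],"turn": -0.36},{"linear": [63,-39,0],"turn": -0.54},{"linear": [85,-51,10],"turn": -0.72},{"linear": [106,-64,30],"turn": -0.9},{"linear": [127,-77,50],"turn": -1.08},{"linear": [148,-90,75],"turn": -1.27},{"linear": [168.6,-102,99],"turn": -1.452},{"linear": [168.6,-102,99],"turn": -1.452},{"linear": [168.6,-102,99],"turn": -1.452},{"linear": [168.6,-102,99],"turn": -1.452}]' --hand 76

```text
t: 15.3
eef_pos: [551.6, 253.4, 240.8]
tcp_rot: [3.141, 0.001, 3.139]
ft_force: [0.4, -0.8, -0.2]
opening: 0.803
```

```bash
cat > wh.py <<'E'
from meas import *
import sys
# wrist blob near expected x y
tag,x,y=sys.argv[1],float(sys.argv[2]),float(sys.argv[3])
p=env.camera_params("wrist"); im,d=grab("wrist",tag); C=wcloud(p,d)
for z0,z1 in ((36,50),(25,50)):
  k=(C[...,2]>z0)&(C[...,2]<z1)&(np.hypot(C[...,0]-x,C[...,1]-y)<45)
  if k.sum()>5: print(z0,k.sum(),C[k].mean(0).round(1),cv2.minEnclosingCircle(C[k][:,:2].astype(np.float32)))
E
python3 plan.py 551 254 91 3.1416; python3 wh.py w8 551 254
```

```text
t 15.3 pos [551.6 253.4 240.8] rpy [3.1412e+00 1.1000e-03 3.1391e+00] F [ 0.4 -0.8 -0.2] open 76.4
lin [0.6, 0.6, 149.8] turn -0.002 rows 2.4
36 1431 [550.5 254.8  42.1] ((550.13330078125, 254.15516662597656), 23.30873680114746)
25 2133 [548.8 255.   39. ] ((551.7568359375, 255.07264709472656), 27.309810638427734)
```

View pics/w8.png

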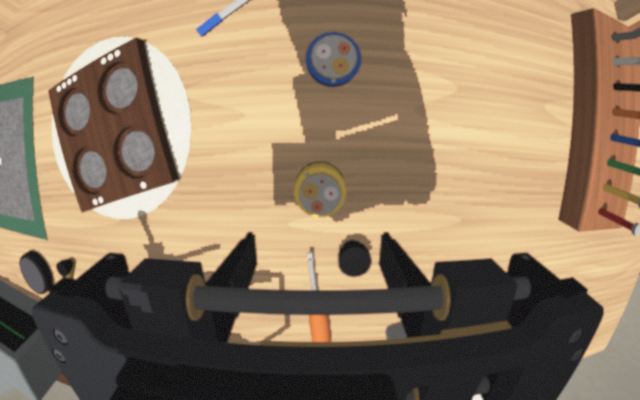

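>>> play_rows --targets '[{"linear": [0.5,1,50],"turn": 0},{"linear": [0.5,1,95],"turn": 0},{"linear": [0.5,1,125],"turn": 0},{"linear": [0.5,1,142],"turn": 0},{"linear": [0.5,1,149],"turn": 0},{"linear": [0.5,1,149],"turn": 0},{"linear": [0.5,1,149],"turn": 0}]' --hand 76

```text
t: 16.23
eef_pos: [550.9, 255.1, 92.3]
tcp_rot: [3.141, 0.002, -3.141]
ft_force: [0.7, -0.5, -0.1]
opening: 0.798
```

>>> play_rows --targets '[{"linear": [0,0,0],"turn": 0},{"linear": [0,0,0],"turn": 0},{"linear": [0,0,0],"turn": 0},{"linear": [0,0,0],"turn": 0},{"linear": [0,0,0],"turn": 0}]' --hand 35

```text
t: 16.85
eef_pos: [550.5, 255.0, 91.5]
tcp_rot: [3.141, 0.0, -3.141]
ft_force: [-1.5, 1.2, 4.8]
opening: 0.566
```

>>> play_rows --targets '[{"linear": [0,0,-20],"turn": 0},{"linear": [0,0,-50],"turn": 0},{"linear": [0,0,-80],"turn": 0},{"linear": [0,0,-80],"turn": 0}]'

```text
t: 17.35
eef_pos: [551.0, 255.1, 172.8]
tcp_rot: [3.141, 0.003, -3.141]
ft_force: [-0.5, 0.2, -0.9]
opening: 0.563
```

```bash
python3 plan.py 524.7 -36.6 171 3.1416; python3 - <<'E'
from h import *
p=env.camera_params("wrist"); im,d=grab("wrist","w9"); np.savez("w9p.npz",**p)
im,d=grab("top","t9"); im,d=grab("side","s9")
E
```

```text
t 17.35 pos [551.  255.1 172.8] rpy [ 3.1405e+00  3.1000e-03 -3.1413e+00] F [-0.5  0.2 -0.9] open 53.5
lin [26.4, -291.7, 1.8] turn 0.0 rows 4.7
```

View pics/w9.png

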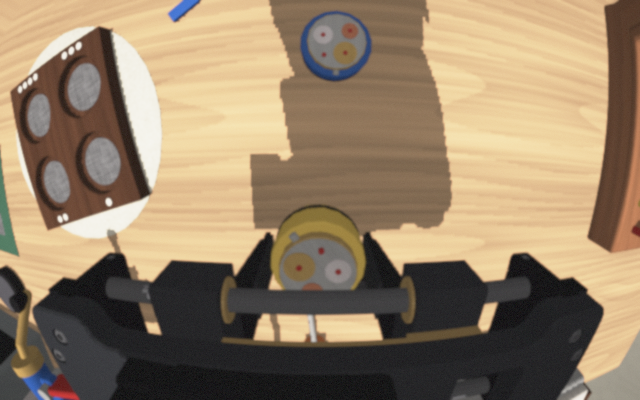

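View pics/s9.png

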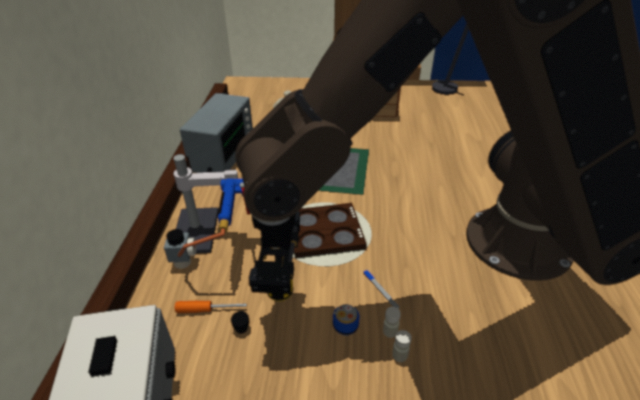

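>>> play_rows --targets '[{"linear": [5,-30,0],"turn": 0},{"linear": [10,-75,0],"turn": 0},{"linear": [15,-120,0],"turn": 0},{"linear": [20,-165,0],"turn": 0},{"linear": [25,-210,0],"turn": 0},{"linear": [26.5,-250,0],"turn": 0},{"linear": [26.5,-280,0],"turn": 0},{"linear": [26.5,-292,0],"turn": 0},{"linear": [26.5,-292,0],"turn": 0},{"linear": [26.5,-292,0],"turn": 0}]'

```text
t: 18.75
eef_pos: [523.9, -36.2, 170.9]
tcp_rot: [3.141, -0.001, -3.141]
ft_force: [0.3, 0.2, -1.8]
opening: 0.558
```

```bash
cat > wt.py <<'E'
from meas import *
import sys
# tray fit from wrist picture: edges of rim by optimisation of model labels
from scipy.optimize import minimize
def fit(C,x0,verbose=1):
    ok=(np.hypot(C[...,0]-x0[0],C[...,1]-x0[1])<150)&np.isfinite(C[...,2])&(C[...,2]>-5)&(C[...,2]<30)
    P=C[ok]; rim=(P[:,2]>16.5).astype(float)
    def cost(q):
        c,s=np.cos(q[2]),np.sin(q[2]); dx=P[:,0]-q[0];dy=P[:,1]-q[1]; X=c*dx+s*dy;Y=-s*dx+c*dy
        e=np.maximum(abs(X)-88,abs(Y)-80); w=31-np.hypot(abs(X)-40,abs(Y)-40)
        sd=-np.maximum(e,w) # >0 on rim
        m=1/(1+np.exp(-sd/1.5)); return np.mean((m-rim)**2)
    best=min((minimize(cost,[x0[0]+a,x0[1]+b,x0[2]],method='Nelder-Mead',options=dict(xatol=.05,fatol=1e-7,initial_simplex=None)) for a in(-6,6) for b in(-6,6)),key=lambda r:r.fun)
    return best.x.round(3),round(best.fun,4),len(P)
if __name__=="__main__":
    tag=sys.argv[1]; x0=list(map(float,sys.argv[2:5]))
    p=env.camera_params("wrist"); im,d=grab("wrist",tag); C=wcloud(p,d); q,f,n=fit(C,x0); print("tray",q,f,n)
    c,s=np.cos(q[2]),np.sin(q[2])
    for i,(x,y) in enumerate([(40,40),(40,-40),(-40,40),(-40,-40)]): print("well",i+1,(q[0]+c*x-s*y).round(1),(q[1]+s*x+c*y).round(1))
E
python3 plan.py 524.7 -36.6 101 3.1416
python3 wt.py w10 476.5 -7 0.24
python3 - <<'E'
from wt import *
p=dict(np.load("w9p.npz")); print(fit(wcloud(p,np.load("w9.npy")),[476.5,-7,.24]))
E
```

```text
t 18.75 pos [523.9 -36.2 170.9] rpy [ 3.1413e+00 -5.0000e-04 -3.1407e+00] F [ 0.3  0.2 -1.8] open 53.1
lin [-0.8, -0.4, 69.9] turn 0.001 rows 1.1
tray [ 4.75729e+02 -7.90600e+00  2.35000e-01] 0.0161 66761
well 1 505.3 40.3
well 2 523.9 -37.5
well 3 427.5 21.7
well 4 446.1 -56.1
(array([ 4.75841e+02, -8.70100e+00,  2.35000e-01]), np.float64(0.0313), 38928)
```

View pics/w10.png

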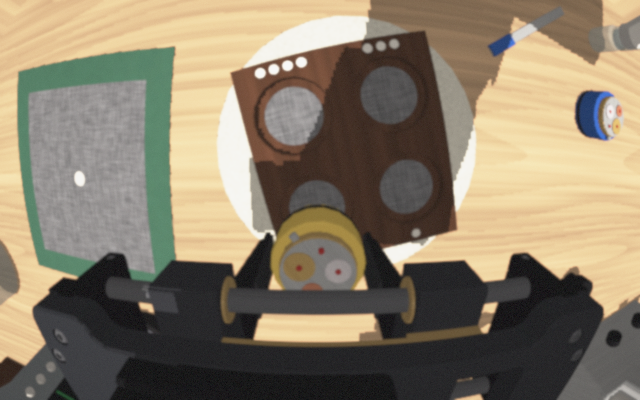

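>>> play_rows --targets '[{"linear": [0,-0.7,20],"turn": 0},{"linear": [0,-0.7,40],"turn": 0},{"linear": [0,-0.7,52],"turn": 0},{"linear": [0,-0.7,60],"turn": 0},{"linear": [0,-0.7,65],"turn": 0},{"linear": [0,-0.7,68.5],"turn": 0},{"linear": [0,-0.7,68.5],"turn": 0},{"linear": [0,-0.7,68.5],"turn": 0}]'

```text
t: 19.8
eef_pos: [524.1, -37.8, 103.0]
tcp_rot: [-3.142, 0.0, -3.141]
ft_force: [0.3, 0.5, -1.1]
opening: 0.564
```

```bash
python3 plan.py 523.9 -37 101 3.1416
```

```text
t 19.8 pos [524.1 -37.8 103. ] rpy [-3.1416e+00  5.0000e-04 -3.1415e+00] F [ 0.3  0.5 -1.1] open 53.7
lin [0.2, 0.8, 2.0] turn 0.0 rows 0.0
```

>>> play_rows --targets '[{"linear": [0,0.5,0.8],"turn": 0},{"linear": [0,0.5,0.8],"turn": 0}]'

```text
t: 20.05
eef_pos: [524.0, -37.2, 102.0]
tcp_rot: [3.142, 0.0, -3.141]
ft_force: [-0.0, -0.0, -0.7]
opening: 0.561
```

>>> play_rows --targets '[{"linear": [0,0,0],"turn": 0},{"linear": [0,0,0],"turn": 0},{"linear": [0,0,0],"turn": 0},{"linear": [0,0,-30],"turn": 0},{"linear": [0,0,-80],"turn": 0},{"linear": [0,0,-120],"turn": 0},{"linear": [40,0,-140],"turn": 0},{"linear": [40,0,-140],"turn": 0},{"linear": [40,0,-140],"turn": 0}]' --hand 72

```text
t: 21.18
eef_pos: [484.4, -37.4, 242.0]
tcp_rot: [-3.142, 0.001, -3.142]
ft_force: [0.5, -0.1, -0.6]
opening: 0.758
```

```bash
python3 plan.py 416 266 241 3.1416;python3 wt.py w11 476.5 -7 0.24; python3 - <<'E'
from h import *
p=env.camera_params("wrist"); C=wcloud(p,np.load("w11.npy"))
for n,x,y in (("yel",524,-37),("blue",416,266)):
  k=(C[...,2]>37)&(C[...,2]<70)&(np.hypot(C[...,0]-x,C[...,1]-y)<40)
  print(n,k.sum(),C[k].mean(0).round(1) if k.sum() else '',cv2.minEnclosingCircle(C[k][:,:2].astype(np.float32)) if k.sum() else '')
E
```

```text
t 21.18 pos [484.4 -37.4 242. ] rpy [-3.1415e+00  8.0000e-04 -3.1416e+00] F [ 0.5 -0.1 -0.6] open 72.1
lin [68.4, 303.4, 1.0] turn 0.0 rows 5.0
tray [ 4.76004e+02 -7.92000e+00  2.36000e-01] 0.0181 46406
well 1 505.5 40.3
well 2 524.2 -37.5
well 3 427.8 21.6
well 4 446.5 -56.2
yel 1999 [521.  -37.5  48.7] ((524.5109252929688, -37.11556625366211), 27.40316390991211)
blue 654 [418.1 264.9  41.7] ((419.4721984863281, 267.3398742675781), 23.037443161010742)
```

View pics/w11.png

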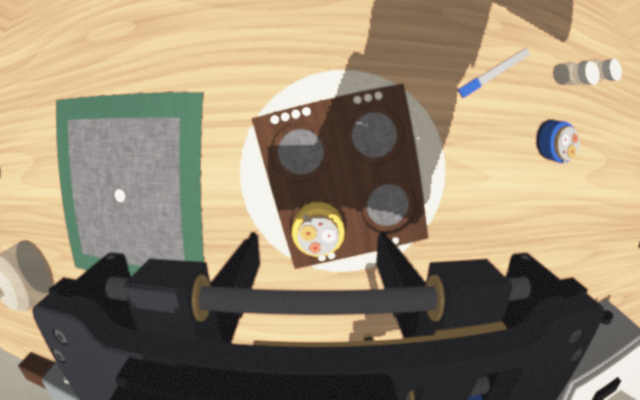

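>>> play_rows --targets '[{"linear": [14,60,0],"turn": 0},{"linear": [28,120,0],"turn": 0},{"linear": [42,180,0],"turn": 0},{"linear": [56,240,0],"turn": 0},{"linear": [66,303,0],"turn": 0},{"linear": [66,303,0],"turn": 0},{"linear": [66,303,0],"turn": 0},{"linear": [66,303,0],"turn": 0}]' --hand 76

```text
t: 22.22
eef_pos: [418.4, 264.7, 241.6]
tcp_rot: [-3.141, -0.001, 3.14]
ft_force: [-0.1, -0.4, 0.1]
opening: 0.799
```

```bash
python3 wh.py w12 417 266;python3 plan.py 417 266 91 3.1416
```

```text
36 1450 [417.  268.3  42.1] ((419.63818359375, 267.4119567871094), 23.757583618164062)
25 2143 [415.  268.2  39.1] ((417.6426696777344, 268.3843688964844), 27.32021713256836)
t 22.27 pos [418.5 264.6 241.7] rpy [-3.1414e+00 -4.0000e-04  3.1398e+00] F [0.9 0.3 0.1] open 76.2
lin [1.5, 1.4, 150.7] turn -0.002 rows 2.4
```

View pics/w12.png

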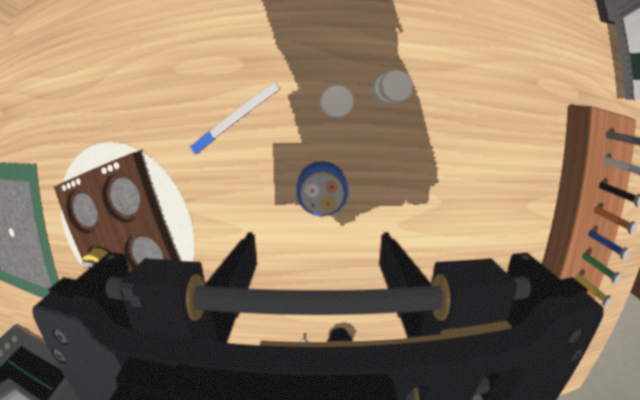

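>>> play_rows --targets '[{"linear": [0,3,50],"turn": 0},{"linear": [0,3,95],"turn": 0},{"linear": [0,3,125],"turn": 0},{"linear": [0,3,142],"turn": 0},{"linear": [0,3,150],"turn": 0},{"linear": [0,3,150],"turn": 0},{"linear": [0,3,150],"turn": 0}]' --hand 76

```text
t: 23.15
eef_pos: [418.3, 268.6, 92.6]
tcp_rot: [3.141, 0.001, 3.141]
ft_force: [0.3, 0.0, -0.7]
opening: 0.802
```

>>> play_rows --targets '[{"linear": [0,0,0],"turn": 0},{"linear": [0,0,0],"turn": 0},{"linear": [0,0,0],"turn": 0},{"linear": [0,0,0],"turn": 0},{"linear": [0,0,0],"turn": 0}]' --hand 35

```text
t: 23.78
eef_pos: [418.0, 268.8, 92.2]
tcp_rot: [3.141, 0.0, -3.141]
ft_force: [-2.8, 0.2, 4.8]
opening: 0.561
```

>>> play_rows --targets '[{"linear": [0,0,-20],"turn": 0},{"linear": [0,0,-50],"turn": 0},{"linear": [0,0,-80],"turn": 0},{"linear": [0,0,-80],"turn": 0}]'

```text
t: 24.28
eef_pos: [418.4, 268.9, 173.3]
tcp_rot: [3.14, 0.003, -3.141]
ft_force: [-0.8, 1.1, -1.9]
opening: 0.562
```

```bash
python3 plan.py 446.3 -56 171 3.1416
```

```text
t 24.27 pos [418.4 268.9 173.3] rpy [ 3.1402e+00  2.9000e-03 -3.1413e+00] F [-0.8  1.1 -1.9] open 53.4
lin [-27.8, -324.9, 2.3] turn 0.0 rows 5.2
```

>>> play_rows --targets '[{"linear": [-4,-30,0],"turn": 0},{"linear": [-8,-75,0],"turn": 0},{"linear": [-12,-120,0],"turn": 0},{"linear": [-16,-165,0],"turn": 0},{"linear": [-20,-210,0],"turn": 0},{"linear": [-24,-255,0],"turn": 0},{"linear": [-27,-295,0],"turn": 0},{"linear": [-28,-318,0],"turn": 0},{"linear": [-28,-325,0],"turn": 0},{"linear": [-28,-325,0],"turn": 0},{"linear": [-28,-325,0],"turn": 0}]'

```text
t: 25.65
eef_pos: [445.9, -55.5, 171.7]
tcp_rot: [3.141, -0.001, -3.14]
ft_force: [-0.3, 0.2, -1.3]
opening: 0.561
```

```bash
python3 wt.py w13 476.5 -7 0.24; python3 plan.py 446.3 -56 102 3.1416
```

```text
tray [ 4.76312e+02 -7.65300e+00  2.38000e-01] 0.0157 45083
well 1 505.8 40.6
well 2 524.6 -37.1
well 3 428.0 21.8
well 4 446.9 -56.0
t 25.7 pos [445.9 -55.5 171.8] rpy [ 3.1414e+00 -2.0000e-04 -3.1402e+00] F [ 1.  -0.2 -0.5] open 52.9
lin [-0.4, -0.6, 69.8] turn 0.001 rows 1.1
```

View pics/w13.png

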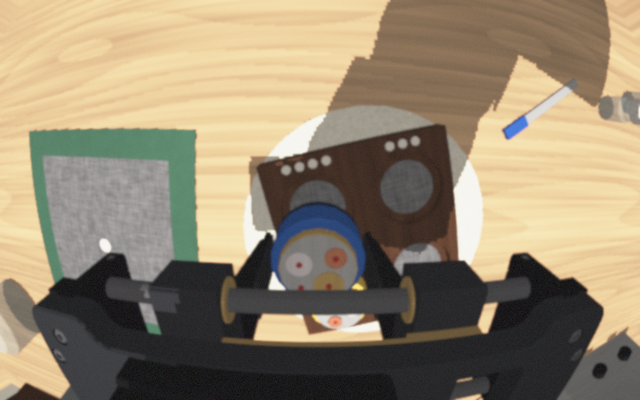

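>>> play_rows --targets '[{"linear": [-0.5,-0.5,20],"turn": 0},{"linear": [-0.5,-0.5,40],"turn": 0},{"linear": [-0.5,-0.5,52],"turn": 0},{"linear": [-0.5,-0.5,60],"turn": 0},{"linear": [-0.5,-0.5,65],"turn": 0},{"linear": [-0.5,-0.5,69],"turn": 0},{"linear": [-0.5,-0.5,69],"turn": 0},{"linear": [-0.5,-0.5,69],"turn": 0}]'

```text
t: 26.7
eef_pos: [446.6, -56.8, 103.1]
tcp_rot: [-3.142, 0.0, -3.141]
ft_force: [-0.4, 0.2, -1.5]
opening: 0.563
```

>>> play_rows --targets '[{"linear": [0,0,0],"turn": 0},{"linear": [0,0,0],"turn": 0},{"linear": [0,0,0],"turn": 0},{"linear": [0,0,-30],"turn": 0},{"linear": [0,0,-80],"turn": 0},{"linear": [0,0,-140],"turn": 0},{"linear": [0,0,-180],"turn": 0},{"linear": [0,0,-180],"turn": 0},{"linear": [0,0,-180],"turn": 0}]' --hand 72

```text
t: 27.82
eef_pos: [446.2, -56.7, 282.3]
tcp_rot: [3.141, -0.001, -3.141]
ft_force: [-0.1, 0.3, -0.5]
opening: 0.752
```

```bash
cat > chk.py <<'E'
import sys
from wt import *
tag=sys.argv[1];x0=[float(a) for a in sys.argv[2:5]]
p=env.camera_params("wrist"); im,d=grab("wrist",tag); C=wcloud(p,d)
q,f,n=fit(C,x0); print("tray",q,f,n); c,s=np.cos(q[2]),np.sin(q[2])
for i,(x,y) in ((2,(40,-40)),(4,(-40,-40))):
  w=np.array([q[0]+c*x-s*y,q[1]+s*x+c*y]); k=(C[...,2]>47)&(C[...,2]<70)&(np.hypot(C[...,0]-w[0],C[...,1]-w[1])<40)
  print(i,w.round(1),k.sum(),C[k].mean(0).round(1) if k.sum() else '',[np.round(v,1) for v in cv2.minEnclosingCircle(C[k][:,:2].astype(np.float32))] if k.sum() else '')
E
python3 chk.py w14 476.3 -7.7 .237; python3 plan.py 671.2 98.6 330 1.69
```

```text
tray [ 4.76407e+02 -7.77800e+00  2.39000e-01] 0.0215 32950
2 [524.7 -37.2] 961 [523.5 -38.1  52.1] [array([523.9, -39.2]), np.float64(23.0)]
4 [447.  -56.1] 1169 [445.7 -57.1  52.2] [array([448.4, -57.1]), np.float64(23.2)]
t 27.88 pos [446.1 -56.7 281.9] rpy [ 3.1410e+00 -1.7000e-03 -3.1415e+00] F [-1.   0.6  0.4] open 71.7
lin [-225.1, 155.3, -48.1] turn 1.452 rows 7.8
```

View pics/w14.png

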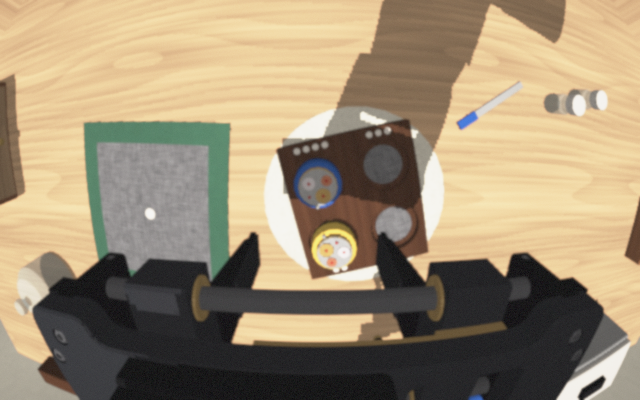

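>>> play_rows --targets '[{"linear": [-25,15,-45],"turn": 0.1},{"linear": [-50,34,-48],"turn": 0.28},{"linear": [-75,52,-48],"turn": 0.46},{"linear": [-100,69,-48],"turn": 0.64},{"linear": [-125,86,-48],"turn": 0.82},{"linear": [-150,103,-48],"turn": 1.0},{"linear": [-175,121,-48],"turn": 1.18},{"linear": [-200,138,-48],"turn": 1.35},{"linear": [-225,155,-48],"turn": 1.452},{"linear": [-225,155,-48],"turn": 1.452},{"linear": [-225,155,-48],"turn": 1.452},{"linear": [-225,155,-48],"turn": 1.452}]' --hand 95

```text
t: 29.38
eef_pos: [671.0, 97.7, 330.7]
tcp_rot: [-3.141, 0.0, 1.69]
ft_force: [0.3, -0.5, 0.9]
opening: 0.997
```

```bash
python3 plan.py 672.3 98.7 219.5 1.69; python3 chk.py w15 476.3 -7.7 .237
```

```text
t 29.38 pos [671.   97.7 330.7] rpy [-3.1409  0.      1.6902] F [ 0.3 -0.5  0.9] open 94.8
lin [0.8, 1.4, 111.2] turn 0.0 rows 1.8
tray [ 4.7434e+02 -8.9450e+00  2.2200e-01] 0.0335 18034
2 [522.2 -39.2] 332 [519.7 -30.8  52. ] [array([521.2, -35.4]), np.float64(22.7)]
4 [444.1 -56.8] 178 [447.6 -43.3  51.6] [array([446., -50.]), np.float64(19.9)]
```

View pics/w15.png

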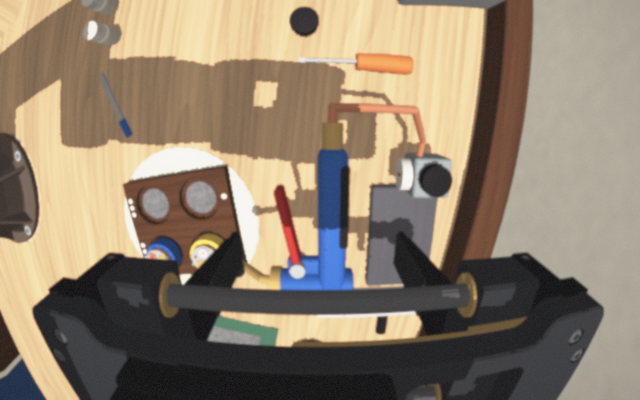

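Tray and holders are still in place. Lower around the trigger.

>>> play_rows --targets '[{"linear": [0,1.4,40],"turn": 0},{"linear": [0,1.4,75],"turn": 0},{"linear": [0,1.4,100],"turn": 0},{"linear": [0,1.4,111],"turn": 0},{"linear": [0,1.4,111],"turn": 0},{"linear": [0,1.4,111],"turn": 0}]' --hand 95

```text
t: 30.18
eef_pos: [673.2, 98.4, 221.2]
tcp_rot: [3.14, 0.0, 1.69]
ft_force: [-0.9, -0.3, -0.4]
opening: 1.0
```

>>> play_rows --targets '[{"linear": [0,0,0],"turn": 0},{"linear": [0,0,0],"turn": 0},{"linear": [0,0,0],"turn": 0},{"linear": [0,0,0],"turn": 0}]' --hand 68

```text
t: 30.68
eef_pos: [672.6, 98.5, 219.9]
tcp_rot: [-3.141, -0.0, 1.69]
ft_force: [-2.1, 0.1, -0.1]
opening: 0.721
```

```bash
cat > ax.py <<'E'
from h import *
s=env.state(); q=s['eef_pos'][:2]-[476.5,-7.5]; c,sn=np.cos(.12),np.sin(.12); x=c*q[0]+sn*q[1]; w=95.1*s['opening']
print('t',round(s['t'],2),'aimx',x.round(1),'y',(-sn*q[0]+c*q[1]).round(1),'open',round(w,1),'trigface',(x-w/2).round(1),'hface',(x+w/2).round(1),'F',s['ft_force'].round(1))
E
python3 ax.py
```

```text
t 30.68 aimx 207.4 y 81.8 open 68.6 trigface 173.2 hface 241.7 F [-2.1  0.1 -0.1]
```

>>> play_rows --targets '[{"linear": [0,0.5,0],"turn": 0},{"linear": [0,1,0],"turn": 0},{"linear": [0,1,0],"turn": 0}]' --hand 60

```text
t: 31.05
eef_pos: [673.8, 98.7, 219.8]
tcp_rot: [-3.141, -0.0, 1.69]
ft_force: [-3.6, 1.4, 0.1]
opening: 0.632
```

```bash
python3 ax.py;  python3 - <<'E'
from h import *
im,d=grab("wrist","w16"); crop(im,60,100,460,400,1.9,"w16c")
E
```

```text
t 31.05 aimx 208.6 y 81.8 open 60.1 trigface 178.5 hface 238.6 F [-3.6  1.4  0.1]
```

View pics/w16c.png

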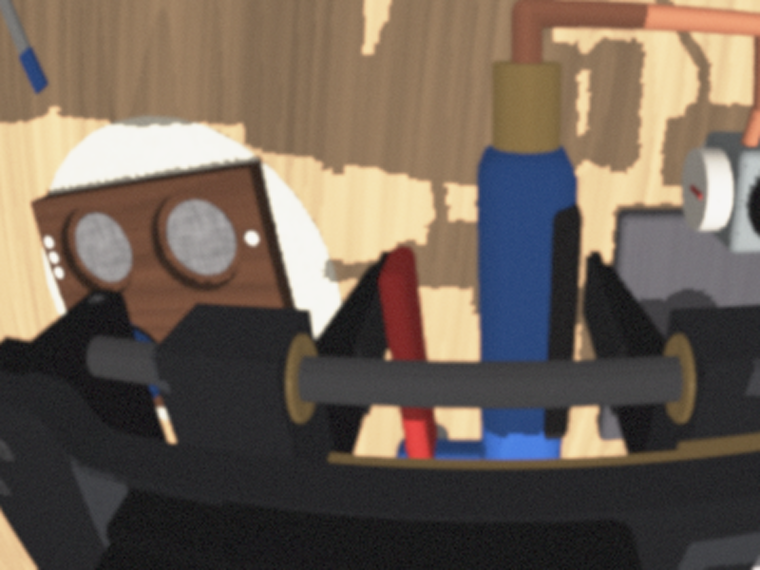

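>>> play_rows --targets '[{"linear": [0,0,0],"turn": 0},{"linear": [0,0,0],"turn": 0},{"linear": [0,0,0],"turn": 0},{"linear": [0,0,0],"turn": 0},{"linear": [0,0,0],"turn": 0},{"linear": [0,0,0],"turn": 0},{"linear": [0,0,0],"turn": 0},{"linear": [0,0,0],"turn": 0}]'

```text
t: 32.1
eef_pos: [673.9, 98.5, 219.9]
tcp_rot: [3.142, -0.0, 1.69]
ft_force: [-3.4, 1.7, 0.1]
opening: 0.632
```

```bash
python3 ax.py
```

```text
t 32.1 aimx 208.7 y 81.6 open 60.1 trigface 178.6 hface 238.7 F [-3.4  1.7  0.1]
```

>>> play_rows --targets '[{"linear": [0,0,0],"turn": 0},{"linear": [0,-1,0],"turn": 0},{"linear": [0,-1,0],"turn": 0},{"linear": [0,-1,0],"turn": 0},{"linear": [0,-1,-20],"turn": 0},{"linear": [0,-1,-60],"turn": 0},{"linear": [0,-1,-105],"turn": 0},{"linear": [0,-1,-110],"turn": 0},{"linear": [0,-1,-110],"turn": 0}]' --hand 95

```text
t: 33.22
eef_pos: [672.8, 98.4, 329.8]
tcp_rot: [3.141, -0.0, 1.69]
ft_force: [0.3, -1.0, -1.3]
opening: 1.001
```

```bash
python3 plan.py 466.7 31 300 1.808 466.7 31 150 1.808; python3 - <<'E'
from h import *
im,d=grab("wrist","w17"); 
E
```

```text
t 33.23 pos [672.8  98.4 329.8] rpy [ 3.1412e+00 -1.0000e-04  1.6898e+00] F [ 0.3 -1.  -1.3] open 95.2
lin [-42.5, -212.6, 29.8] turn -0.118 rows 3.5
lin [-42.5, -212.6, 179.8] turn -0.118 rows 4.5
```

View pics/w17.png

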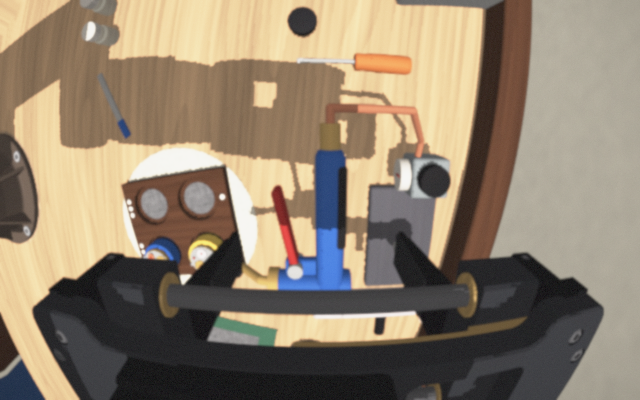

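>>> play_rows --targets '[{"linear": [-10,-53,0],"turn": -0.03},{"linear": [-21,-106,0],"turn": -0.06},{"linear": [-32,-159,10],"turn": -0.09},{"linear": [-42.5,-213,30],"turn": -0.118},{"linear": [-42.5,-213,70],"turn": -0.118},{"linear": [-42.5,-213,90],"turn": -0.118},{"linear": [-42.5,-213,90],"turn": -0.118},{"linear": [-42.5,-213,90],"turn": -0.118}]' --hand 40

```text
t: 34.28
eef_pos: [466.6, 30.9, 240.1]
tcp_rot: [-3.141, -0.0, 1.808]
ft_force: [-0.7, -0.2, 0.3]
opening: 0.422
```

```bash
python3 chk.py w18 476.3 -7.7 .237;python3 plan.py 466.9 31.1 91 1.808
```

```text
tray [ 4.75789e+02 -8.36700e+00  2.36000e-01] 0.0258 37069
2 [524.  -37.9] 418 [513.2 -40.2  51.9] [array([519.5, -39.5]), np.float64(19.9)]
4 [446.3 -56.6] 423 [458.3 -54.3  52. ] [array([452.2, -55.9]), np.float64(19.6)]
t 34.33 pos [466.7  31.  240.4] rpy [3.1410e+00 1.0000e-04 1.8079e+00] F [ 0.6 -0.2  0.4] open 40.3
lin [0.1, 0.2, 149.4] turn -0.0 rows 2.4
```

View pics/w18.png

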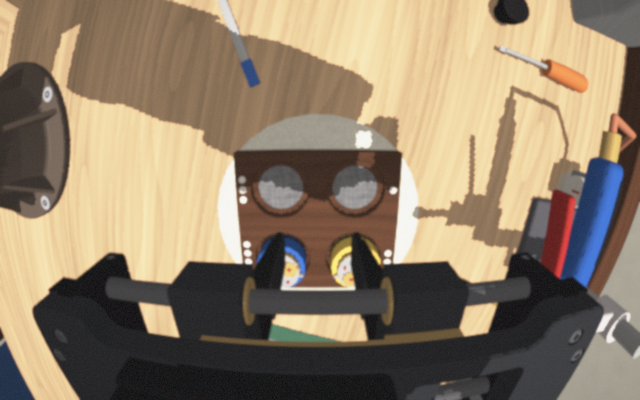

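Aligned over the 1–3 wall; descend and grip.

>>> play_rows --targets '[{"linear": [0,0,50],"turn": 0},{"linear": [0,0,95],"turn": 0},{"linear": [0,0,125],"turn": 0},{"linear": [0,0,142],"turn": 0},{"linear": [0,0,149],"turn": 0},{"linear": [0,0,149],"turn": 0},{"linear": [0,0,149],"turn": 0}]' --hand 40

```text
t: 35.2
eef_pos: [466.8, 30.9, 91.7]
tcp_rot: [3.14, 0.0, 1.808]
ft_force: [-0.4, 0.6, -0.1]
opening: 0.419
```

>>> play_rows --targets '[{"linear": [0,0,0],"turn": 0},{"linear": [0,0,0],"turn": 0},{"linear": [0,0,0],"turn": 0},{"linear": [0,0,0],"turn": 0}]' --hand 5

```text
t: 35.7
eef_pos: [466.4, 30.8, 91.1]
tcp_rot: [3.141, 0.0, 1.808]
ft_force: [-1.2, -2.0, 6.1]
opening: 0.188
```

```bash
python3 plan.py 487.0 -257.2 91 1.808
```

```text
t 35.7 pos [466.4  30.8  91.1] rpy [3.1414e+00 1.0000e-04 1.8078e+00] F [-1.2 -2.   6.1] open 17.9
lin [-284.8, -47.7, 0.1] turn -0.0 rows 4.6
```

>>> play_rows --targets '[{"linear": [-3,-0.5,0],"turn": 0},{"linear": [-9,-1.5,0],"turn": 0},{"linear": [-18,-3,0],"turn": 0},{"linear": [-28,-4.7,0],"turn": 0},{"linear": [-38,-6.4,0],"turn": 0},{"linear": [-48,-8,0],"turn": 0},{"linear": [-58,-9.7,0],"turn": 0},{"linear": [-68,-11.4,0],"turn": 0},{"linear": [-78,-13.1,0],"turn": 0},{"linear": [-88,-14.8,0],"turn": 0},{"linear": [-98,-16.4,0],"turn": 0},{"linear": [-108,-18.1,0],"turn": 0},{"linear": [-118,-19.8,0],"turn": 0},{"linear": [-128,-21.5,0],"turn": 0},{"linear": [-135,-22.7,0],"turn": 0},{"linear": [-140,-23.5,0],"turn": 0},{"linear": [-140,-23.5,0],"turn": 0}]'

```text
t: 37.83
eef_pos: [476.3, -110.6, 91.1]
tcp_rot: [-3.141, -0.0, 1.808]
ft_force: [-1.4, -0.3, 6.7]
opening: 0.189
```

```bash
python3 plan.py 487.0 -256.8 91 1.808; python3 - <<'E'
from h import *
im,d=grab("side","s19"); crop(im,130,80,450,290,2.4,"s19c"); grab("wrist","w19")
E
```

```text
t 37.83 pos [ 476.3 -110.6   91.1] rpy [-3.1415e+00 -4.0000e-04  1.8077e+00] F [-1.4 -0.3  6.7] open 18.0
lin [-144.6, -23.9, 0.1] turn -0.0 rows 2.3
```

View pics/s19c.png

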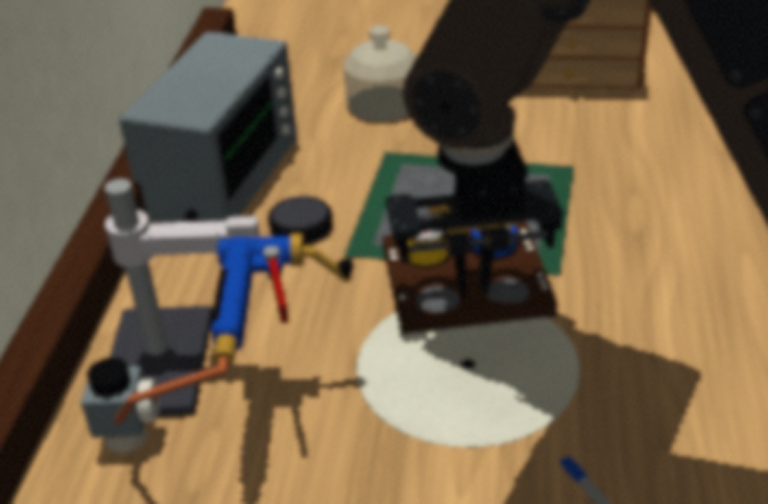

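View pics/w19.png

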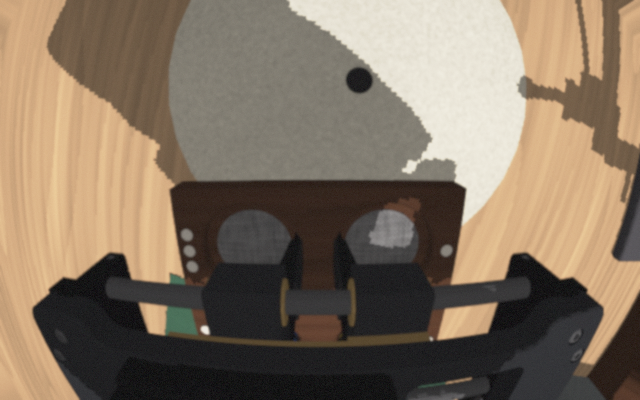

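>>> play_rows --targets '[{"linear": [-3,-0.5,0],"turn": 0},{"linear": [-9,-1.5,0],"turn": 0},{"linear": [-18,-3,0],"turn": 0},{"linear": [-28,-4.7,0],"turn": 0},{"linear": [-38,-6.4,0],"turn": 0},{"linear": [-48,-8,0],"turn": 0},{"linear": [-58,-9.7,0],"turn": 0},{"linear": [-68,-11.3,0],"turn": 0},{"linear": [-78,-13,0],"turn": 0},{"linear": [-88,-14.7,0],"turn": 0},{"linear": [-98,-16.3,0],"turn": 0},{"linear": [-108,-18,0],"turn": 0},{"linear": [-118,-19.6,0],"turn": 0},{"linear": [-128,-21.3,0],"turn": 0},{"linear": [-136,-22.6,0],"turn": 0},{"linear": [-142,-23.5,0],"turn": 0},{"linear": [-144.5,-24,0],"turn": 0},{"linear": [-144.5,-24,0],"turn": 0}]'

```text
t: 40.17
eef_pos: [486.9, -256.2, 91.1]
tcp_rot: [-3.141, -0.001, 1.808]
ft_force: [-0.8, 4.5, 7.8]
opening: 0.192
```

>>> play_rows --targets '[{"linear": [0,0,0],"turn": 0},{"linear": [0,0,0],"turn": 0},{"linear": [0,0,0],"turn": 0},{"linear": [0,0,-20],"turn": 0},{"linear": [0,0,-60],"turn": 0},{"linear": [0,0,-120],"turn": 0},{"linear": [0,0,-180],"turn": 0},{"linear": [40,0,-220],"turn": 0},{"linear": [90,0,-220],"turn": 0},{"linear": [140,0,-220],"turn": 0},{"linear": [200,0,-220],"turn": 0},{"linear": [260,0,-220],"turn": 0},{"linear": [320,0,-220],"turn": 0},{"linear": [380,0,-220],"turn": 0},{"linear": [430,0,-220],"turn": 0},{"linear": [430,0,-220],"turn": 0},{"linear": [430,0,-220],"turn": 0}]' --hand 40

```text
t: 42.3
eef_pos: [386.1, 161.0, 310.9]
tcp_rot: [-3.142, 0.0, 1.809]
ft_force: [0.5, 0.2, -0.0]
opening: 0.423
```

```bash
cat > fin.py <<'E'
from wt import *
import sys
im,d=grab("top",sys.argv[1]); crop(im,200,70,480,270,2.8,sys.argv[1]+"c"); p=env.camera_params("top"); C=cloud("top",d,p); q,f,n=fit(C,[496,-296,.237]); print(env.state()['t'],"tray",q,f,n,"mat 496.4 -295.5")
c,s=np.cos(q[2]),np.sin(q[2])
for i,(x,y) in ((2,(40,-40)),(4,(-40,-40))):
  w=np.array([q[0]+c*x-s*y,q[1]+s*x+c*y]); k=(C[...,2]>44)&(C[...,2]<70)&(np.hypot(C[...,0]-w[0],C[...,1]-w[1])<40)
  print(i,w.round(1),k.sum(),C[k].mean(0).round(1) if k.sum() else '',[np.round(v,1) for v in cv2.minEnclosingCircle(C[k][:,:2].astype(np.float32))] if k.sum() else '')
im,d=grab("side",sys.argv[1]+"s")
E
python3 fin.py t20
```

```text
42.35 tray [ 4.97798e+02 -2.94788e+02  2.37000e-01] 0.0374 6764 mat 496.4 -295.5
2 [ 546.1 -324.3] 170 [ 546.1 -322.    50.3] [array([ 546.3, -321.6]), np.float64(26.0)]
4 [ 468.3 -343.1] 181 [ 467.6 -342.4   50. ] [array([ 466.3, -342.9]), np.float64(25.3)]
```

View pics/t20c.png

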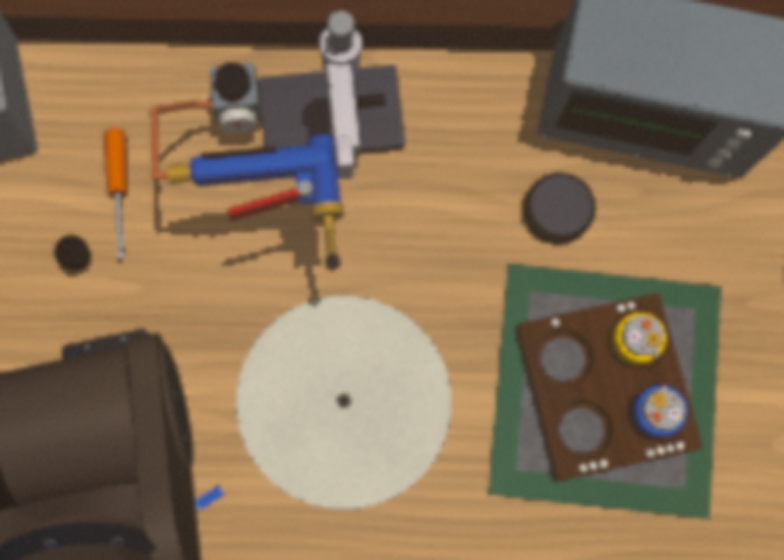

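View pics/t20s.png

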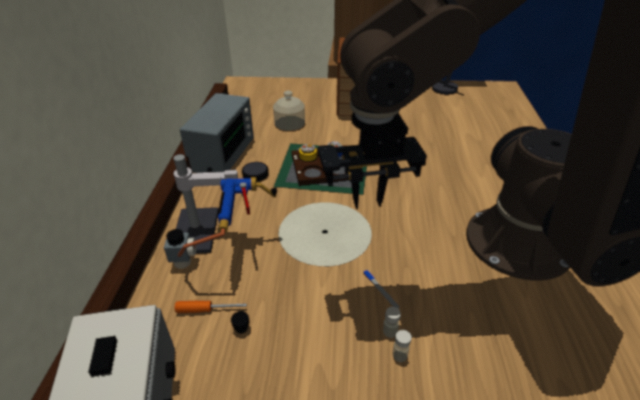

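```bash
python3 -c "
from cell import env
print(env.job_done()); print(env.state()['t'])"
```

```text
the job is handed in; nothing more can be done
None
the job is handed in; nothing more can be done
```

The job is done and handed in at about 42 s of the 210 s allowed. Only the yellow and blue holders were there, so wells one and three stayed empty.

- **Slide out:** I gripped the tray by the wall between wells one and three and slid it to the disc. Its middle ended about 2 mm from the black dot.
- **Full blast:** I squeezed the gun to a 38.5 mm opening, the trigger's full stop, for about 2 s over the empty tray, then let go.
- **Loading:** Yellow went into well two, then blue into well four, each let go and checked in the wrist camera. Both tops stood at the height of a seated holder.
- **Gentle puff:** I pressed the trigger about 7.5 mm at 3.5 N, short of the pressure point at 10 mm and below the 8 N that starts the second stage. I held it just over a second and released it.
- **Slide back:** I slid the loaded tray, without lifting it, to the mat and moved the arm clear.

**Last checks (top camera):**
- The tray's middle is within 2 mm of the mat's middle.
- Yellow and blue are seated within about 3 mm of their well middles.
- The trigger is back in its starting position.
- The screwdriver, loupe and cushion look unmoved. The vials and tweezers were partly hidden in that view, but they look unmoved in the side view.

None of these checks failed. The top and side cameras differed by up to about 4 mm on the position of the mat's middle. I never read the trigger joints directly and inferred them from opening, force and pictures.

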